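Fold the warning triangle and stow it under the van shelf

TASK

Fold up the red warning triangle on the plywood load board: the lower arm first, then the upper arm, each fully home over the dark base bar. Then, without lifting it off the board, slide the folded bundle squarely in under the low shelf until it drops flat into the hidden trough, and stop gently there: the yellow sprung rail behind the trough must not be pushed back hard. Leave the can, the tape roll and the orange case where they stand.

Things in the scene. Friction and masses are not known exactly. Their poses are not given: they have to be found in the camera images.
- bundle (a point): Centre of the warning triangle, 24 mm above the underside of its dark steel base bar (270 x 40 mm, 20 mm high), over the bar's middle; x along the bar, y across it towards the shelf, z up. Loose, 0.6 to 0.9 kg, flat on the plywood board (top 10 mm above the table). Folded, the bundle is 48 mm high. A sideways push of over 3 N on a stopped arm drags it all over the board.
- lower_pivot (a point): Upright pivot of the lower red arm, at x = -125 mm, y = 0 of the bundle, at the arm's mid-height (28 mm above the bar's underside). The arm is 12 mm high (22 to 34 mm above the bar's underside), 24 mm wide and reaches 213 mm from the pivot; at the start it sticks out to the bundle's -y side. Axes as the bundle's.
- upper_pivot (a point): Pivot of the upper red arm, at x = +125 mm, y = 0 of the bundle, 42 mm above the bar's underside. Arm: 36 to 48 mm above the bar's underside, 24 mm wide, 213 mm long. A black lip hangs from its outer side 190 to 210 mm from the pivot, down to the lower arm's underside, at most 19.5 mm off the centre line: it keeps the lower arm in, or shuts it out if the upper arm is folded first.
- lower_arm (a joint): Angle of the lower arm, rad: 0 = folded over the bar, pointing along +x of the bundle; at q it points along (cos q, -sin q). Starts at 1.1 to 1.6. Closes when its outer side is pushed round the pivot towards the bar; stiff hinge (0.06 Nm, about 0.6 N at mid-arm), no spring, dead stop at 0.
- upper_arm (a joint): Angle of the upper arm, rad: 0 = folded over the lower arm, pointing along -x of the bundle; at q it points along (-cos q, -sin q) in the bundle's x, y. Starts at 1.1 to 1.6. Same hinge as the lower arm: no spring, dead stop at 0.
- rack: Low fixed grey shelf, bins on top. Origin on the table below the middle of its front edge; +y points level in under it, x along the edge. Board 460 x 105 mm from y = 0, underside 135 mm above the table; blue side plates at x = +-222 mm from y = 30 mm on. No room for an upright gripper under it or within 10 cm before it: tilt the tool, tips leading in +y. The bundle must finish under it.
- edge_guess (a point): Rough place of the plywood board's hidden far edge: middle of the shelf, 25 mm behind its front edge, 10 mm above the table; axes as the rack's. The true edge, parallel to the shelf, lies up to 10 mm nearer or farther and must be felt. Beyond it is the trough, 10 mm deep (floor = table), 50 mm wide up to the sprung rail, 310 mm long between 30 mm high end walls at x = +-155 mm.
- shelf_mid (a point): Middle of the shelf board's front edge, on its underside, 135 mm above the table; axes as the rack's. A bundle pushed in below it, square and within 15 mm of its x, first tips nose-down over the plywood's edge (0.3 rad), then drops flat, 10 mm lower, when the near side of its bar has passed the edge; about 10 mm are then left before the sprung rail.
- buffer (a joint): Yellow sprung rail along the far side of the trough, 2 to 30 mm above the table. Value in m: 0 at rest, grows as it is pushed away in the rack's +y; it starts to give at about 6 N, then 0.7 N per mm, up to 30 mm.
- can_mid (a point): Middle of the blue spray can, a bystander standing on the table, 52 mm across, 150 mm high.
- tape_mid (a point): Middle of the yellow tape roll, a bystander lying on the table, 90 mm across, 40 mm high.
- case_mid (a point): Middle of the orange case, a bystander on the table, 70 x 110 mm, 35 mm high.

How it is judged:
On the way, in this order (a step that is already met when the one before it is completed fails the run):
1. the lower arm is folded home (under 0.1 rad) while the upper arm still stands out (over 0.6 rad) (value of joint lower_arm below 0.1 rad and value of joint upper_arm above 0.6 rad), for 0.2 s.
2. both arms are folded home (under 0.1 rad) with the bundle still in front of the trough (value of joint each of lower_arm, upper_arm below 0.1 rad and y of bundle in the frame of rack below 0 m), for 0.2 s.
3. the folded bundle has dropped into the trough under the shelf (z of bundle in the frame of rack below 0.028 m and angle between bundle's own z axis and vertical below 0.06 rad and y of bundle in the frame of rack between 0.025 and 0.075 m and angle between the x axis of bundle and the x axis of rack, either way round below 0.07 rad and value of joint each of lower_arm, upper_arm below 0.1 rad), for 0.2 s.
At the end, for the whole second after the job is handed in: Bundle at rest, flat (0.06 rad) in the trough: centre under 28 mm above the table (24 when down), 25 to 75 mm behind the shelf's front edge, parallel to it within 0.07 rad, both arms under 0.1 rad, sprung rail less than 12 mm back (all of step 3 and linear speed of triangle below 0.02 m/s and value of joint buffer below 0.012 m); the robot touches nothing.
It fails at once if the triangle is lifted more than 25 mm off the board (height (world z) of bundle above 0.06 m).
It fails at once if the sprung rail is driven back more than 12 mm (value of joint buffer above 0.012 m).
It fails at once if a bystander is moved more than 30 mm (distance of any of can_mid, tape_mid, case_mid from where it was at the start of the episode above 0.03 m).
It also fails if it takes over 72 s, if anything falls off the work surface, if the arm or the gripper's body presses on something with over 40 N, if the wrist force passes 120 N, or if a joint passes its speed limit or range.

ROBOT

A 6-joint arm with a two-finger parallel gripper is mounted at the origin on the work surface. World frame = base frame: x ahead of the robot, y to its left, z up, the work surface at z = 0. Lengths are in m, angles in rad, forces in N, time in s.
With the tool pointing down it reaches from about 0.375 to 0.975 m from the base axis. Payload 3.8 kg.
Tool frame: the origin (TCP) lies at the very end of the fingers, on their centre line; the grasp point (between the pads) lies 19 mm behind it; z points along the fingers, y is the direction in which the jaws open and shut (so a half turn about z gives the same grasp; the last joint's range is limited). The gripper opens to 85 mm and grips with 20 to 120 N. Pads are 22 mm wide; open, the fingers measure 114 mm over their backs; the gripper's body (76 mm by 85 mm) begins 54 mm behind the grasp point. The pads swing forward as they close: fully open they stand 13 mm farther back than shut.
Start: joints at [1.098, 0.264, 1.604, -0, 1.274, -0.037], TCP at [0.285, 0.612, 0.231] pointing down, gripper open.
Joint ranges: [-2.63, 2.63], [-0.94, 2.18], [0.31, 2.57], [-1.31, 4.45], [0, 2.66], [-2.55, 2.55]. Speed limits (rad/s): [2.57, 2.57, 3.14, 3.14, 3.14, 3.14].

INTERFACE

Orientations are given as a rotation vector (axis times angle).
In Python, from workcell import bot, viewer gives the robot as it stands.
- The arm moves only by the tool jog_arm, never from a script. Its argument "motion" is a list of rows, each an object of numbers: "dx", "dy", "dz": the shift along the world's x, y, z in cm; "turn": the turn about the world's z in rad. A call has 1 to 12 rows; each row shifts and turns the commanded pose from where the row before left it; what a row does not reach is not made up. A row lasts 1/12 s, in which the tool goes at most 41.7 mm and 7.16 degrees, less where a joint would pass 70% of its speed; a pose out of reach is approached as far as the arm can. A call is refused whole if a number of a shift passes 4.17 or a number of a turn 0.125, either way. A call with a gripper value outside its range is refused whole. "fingers" is the finger opening in cm, from 0 to 8.54, set as the call begins (left out, the last holds). The fingers move at their own pace and stop on an object; "grip_force" is the grip in N (left out, the last holds). Time passes only in rows, so rows that do not move let the fingers close. It gives the time, the measured TCP pose, the force and the opening at its end, in the units of the state.
- bot.read_state(): the state, without advancing time (a new reading comes with each control period).
- viewer.read_camera(name): name is "scene" or "side" or "wrist"; returns (picture, depth): 480x640x3 uint8, red, green, blue; 480x640 float32, m along the optical axis (not along the pixel's ray), 0 where there is no reading.
- viewer.camera_info(name): a dict with "vertical_fov" (degrees; the focal length in pixels is half the picture's height over the tangent of half this angle, whatever the lens; pixels are square), "cx", "cy" (the principal point, pixels), "R" (3x3) and "t" (3): a world point X has camera coordinates R X + t. Camera axes: x right, y down, z forward; pixel columns grow to the right and rows downward; lengths in m; the calibration is good to about 2 mm. A picture is of the moment at which its call begins: read the wrist's pose just before it. camera_info takes no time and is no camera call; for the wrist camera it gives the pose at the moment of the call.
- bot.finish_job(): hands the job in, once; it reports no verdict.
The state is a dict: "time": time; "q": joint angles; "joint_vel": joint speeds; "joint_torque": joint torques, N m; "tool_pos": TCP position; "tcp_rot": TCP orientation; "wrist_force": force on the tool from outside, world axes, zero at the start; "torque": the same for the moment, N m; "width": opening from 0.0 (shut) to 1.0 (fully open).
Only numpy, scipy, OpenCV 4.12 (cv2) and the standard library are available. Lean on these libraries where they do the work, as an engineer would, in place of code of your own. Each camera call takes 0.05 s, during which the arm holds its last target. There are 200 camera calls.

## Working session

There is one attempt and no reset: what is moved stays moved. The work goes in short steps, Python scripts to look and compute and a tool call to move; the robot and the scene stay as the last step left them, time stands still between calls to the robot, and variables do not carry over. Pictures are saved under pics/ and viewed, about 8 in all and at most 12, crops included, and the job is handed in when it is done.

Besides the shell and the picture viewer there is one more tool, called after "Emit:" in YAML: its name, and indented under it one key for each argument. jog_arm: Moves the arm, as the interface text tells. Its arguments: {"type":"object","properties":{"motion":{"type":"array"},"fingers":{"type":"number"},"grip_force":{"type":"number"}},"required":["motion"]}

```bash
mkdir -p pics; cat > h.py <<'E'
import numpy as np, cv2
from workcell import bot, viewer
def cam(n):
    i=viewer.camera_info(n); p,d=viewer.read_camera(n); return i,p,d
def K(i):
    f=240/np.tan(np.radians(i["vertical_fov"])/2); return f,i["cx"],i["cy"]
def ray(i,u,v,z):
    f,cx,cy=K(i);R=np.array(i["R"]);t=np.array(i["t"])
    c=-R.T@t; d=R.T@np.array([(u-cx)/f,(v-cy)/f,1.]); return c+d*(z-c[2])/d[2]
def cloud(i,d):
    f,cx,cy=K(i);R=np.array(i["R"]);t=np.array(i["t"])
    v,u=np.mgrid[:480,:640]; P=np.stack([(u-cx)/f*d,(v-cy)/f*d,d],-1)
    return (P-t)@R
E
python3 - <<'E'
from h import *
s=bot.read_state();print(s["tool_pos"],s["tcp_rot"],s["wrist_force"],s["time"])
for n in("scene","side"):
    i,p,d=cam(n);print(n,{k:np.round(v,3).tolist() for k,v in i.items()} if 0 else K(i),np.round(-np.array(i["R"]).T@i["t"],3))
    cv2.imwrite(f"pics/{n}0.png",p[...,::-1]);np.savez(f"{n}0.npz",p=p,d=d,R=i["R"],t=i["t"])
E
```

```text
[0.28461073 0.61122961 0.22995046] [-0.67902592 -3.06674972  0.00344617] [ 0.38892296  0.46844173 -0.68709522] 0.0
scene (np.float64(591.7026924879676), 317.63792988417015, 238.0884865975426) [1.182 0.71  0.807]
side (np.float64(552.8517294764554), 321.5199383302634, 238.99647797564796) [ 0.621 -0.407  0.873]
```

View pics/scene0.png

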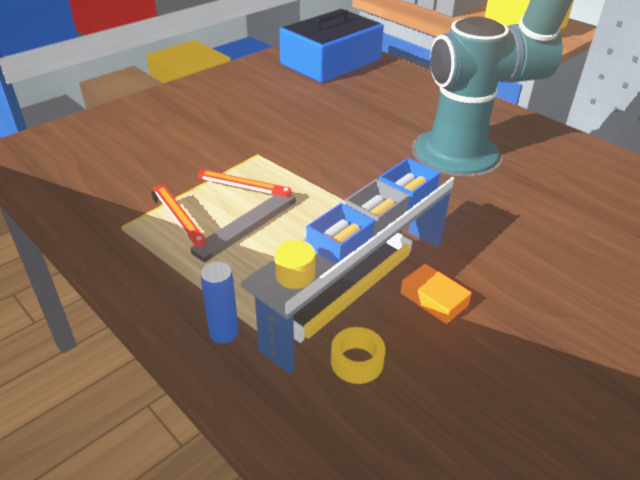

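View pics/side0.png

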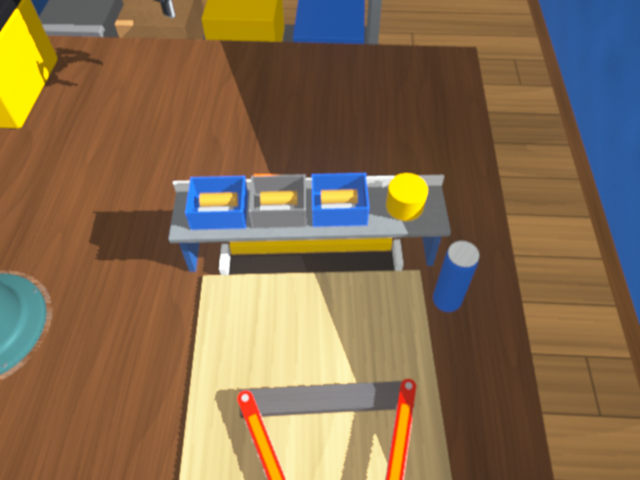

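Scene view: the red arms open away from the shelf, and the can is at (220,300). Side view: left pivot (245,398), right pivot (408,385), shelf front edge from (170,240) to (448,236), and the trough end walls at (224,258) and (398,255).

```bash
python3 - <<'E'
from h import *
for n in("scene","side"):
    z=np.load(n+"0.npz");i=dict(viewer.camera_info(n));p,d=z["p"],z["d"];C=cloud(i,d)
    hsv=cv2.cvtColor(p,cv2.COLOR_RGB2HSV);H,S,V=[hsv[...,k].astype(int) for k in range(3)]
    X,Y,Z=C[...,0],C[...,1],C[...,2]; ok=d>0
    print(n)
    # red pixels
    red=((H<12)|(H>170))&(S>170)&(V>110)&ok&(Z>.02)&(Z<.08)&(X>.2)&(X<1.1)
    k,l,st,ce=cv2.connectedComponentsWithStats(red.astype(np.uint8))
    for j in range(1,k):
        if st[j,4]>60:
            m=(l==j)
            rect=cv2.minAreaRect(np.argwhere(m)[:,::-1].astype(np.float32)*1.0)
            P=C[m][:,:2]*1000
            r=cv2.minAreaRect(P.astype(np.float32));print("red",st[j],np.round(np.median(C[m],0),3),np.round(r[0]),np.round(r[1]),r[2],"zpct",np.round(np.percentile(Z[m],[10,50,90]),4),cv2.boxPoints(r).round().tolist())
    if n=="side":
        for (u,v) in[(245,398),(408,385)]:
            print("pivot",u,v,C[v,u],ray(i,u,v,.05))
        for u in(175,240,310,380,440):
            col=[(v,*np.round(C[v,u],3)) for v in range(228,250,2)];print(u,[tuple(float(a) for a in c) for c in col])
    bar=(S<60)&(V<130)&ok&(Z>.02)&(Z<.045)&(X>.3)&(X<.95)&(Y<.5)
    m=bar.astype(np.uint8);k,l,st,ce=cv2.connectedComponentsWithStats(m)
    j=1+np.argmax(st[1:,4]);P=C[l==j]
    r=cv2.minAreaRect((P[:,:2]*1000).astype(np.float32));print("bar",st[j],np.median(P[:,2]),r,cv2.boxPoints(r).round().tolist())
    bl=(H>105)&(H<125)&(S>130)&ok&(Z>.01)&(X>.2)&(X<1.2)&(Y>0)&(Y<.8)
    k,l,st,ce=cv2.connectedComponentsWithStats(bl.astype(np.uint8))
    for j in range(1,k):
        if st[j,4]>150:P=C[l==j];print("blue",st[j],np.percentile(P,[3,50,97],axis=0).round(3).tolist())
E
```

```text
scene
red [ 73  14  67  20 460] [ 0.356 -1.227  0.068] [  323. -1251.] [124. 231.] 46.7463493347168 zpct [0.0466 0.0684 0.0776] [[196.0, -1218.0], [365.0, -1376.0], [450.0, -1285.0], [282.0, -1127.0]]
red [154 185  47  61 296] [ 0.716 -0.169  0.059] [ 711. -190.] [227.  25.] 79.87276458740234 zpct [0.057  0.059  0.0611] [[679.0, -299.0], [704.0, -304.0], [743.0, -81.0], [718.0, -76.0]]
red [269 186  21  10  94] [ 0.492 -0.127  0.044] [ 491. -127.] [24. 44.] 18.894039154052734 zpct [0.0398 0.0445 0.0469] [[472.0, -110.0], [487.0, -152.0], [509.0, -144.0], [495.0, -102.0]]
bar [191 197 104  64 744] 0.0290339733799548 ((607.5274658203125, -100.92634582519531), (269.7800598144531, 41.24603271484375), 5.274569988250732) [[471.0, -93.0], [475.0, -134.0], [744.0, -109.0], [740.0, -68.0]]
blue [379 159  61  49 957] [[0.37, 0.124, 0.163], [0.41, 0.17, 0.183], [0.46, 0.203, 0.195]]
blue [ 307  204   67   56 1266] [[0.569, 0.144, 0.164], [0.613, 0.188, 0.182], [0.661, 0.217, 0.194]]
blue [ 202  277   36   65 1692] [[0.799, 0.092, 0.015], [0.826, 0.115, 0.083], [0.839, 0.121, 0.142]]
side
red [3
[... 2230 characters left out ...]
 381 105  32 779] 0.03008824796716786 ((641.6971435546875, -101.98193359375), (165.69839477539062, 39.22127151489258), 5.842435836791992) [[557.0, -91.0], [561.0, -130.0], [726.0, -113.0], [722.0, -74.0]]
blue [ 312  173   58   54 2161] [[0.573, 0.138, 0.149], [0.618, 0.178, 0.173], [0.661, 0.216, 0.193]]
blue [ 185  176   62   54 2255] [[0.373, 0.122, 0.15], [0.415, 0.153, 0.174], [0.463, 0.2, 0.193]]
blue [427 238  12  26 166] [[0.782, 0.165, 0.013], [0.787, 0.167, 0.045], [0.792, 0.181, 0.085]]
blue [181 244  16  25 265] [[0.343, 0.131, 0.013], [0.351, 0.134, 0.044], [0.353, 0.166, 0.086]]
blue [ 433  254   44   57 1356] [[0.79, 0.069, 0.014], [0.807, 0.073, 0.084], [0.834, 0.092, 0.141]]
```

Emit:
jog_arm:
  motion:
    - {"dx": 1,"dy": -3.8,"dz": 1,"turn": 0.11}
    - {"dx": 1,"dy": -3.8,"dz": 1,"turn": 0.11}
    - {"dx": 1,"dy": -3.8,"dz": 1,"turn": 0.11}
    - {"dx": 1,"dy": -3.8,"dz": 1,"turn": 0.11}
    - {"dx": 1,"dy": -4,"turn": 0.09}
    - {"dx": 1,"dy": -4}
    - {"dx": 1,"dy": -4}
    - {"dx": 1,"dy": -4}
    - {"dx": 1,"dy": -4}
    - {"dx": 1,"dy": -4}
    - {"dx": 1,"dy": -4}
    - {"dx": 1,"dy": -4}
  fingers: 0
  grip_force: 40

```text
validation failed for argument at $.mo...
```

Emit:
jog_arm:
  motion:
    - {"dx": 1,"dy": -3.8,"dz": 1,"turn": 0.11}
    - {"dx": 1,"dy": -3.8,"dz": 1,"turn": 0.11}
    - {"dx": 1,"dy": -3.8,"dz": 1,"turn": 0.11}
    - {"dx": 1,"dy": -3.8,"dz": 1,"turn": 0.11}
    - {"dx": 1,"dy": -4,"dz": 0,"turn": 0.09}
    - {"dx": 1,"dy": -4,"dz": 0,"turn": 0}
    - {"dx": 1,"dy": -4,"dz": 0,"turn": 0}
    - {"dx": 1,"dy": -4,"dz": 0,"turn": 0}
    - {"dx": 1,"dy": -4,"dz": 0,"turn": 0}
    - {"dx": 1,"dy": -4,"dz": 0,"turn": 0}
    - {"dx": 1,"dy": -4,"dz": 0,"turn": 0}
    - {"dx": 1,"dy": -4,"dz": 0,"turn": 0}
  fingers: 0
  grip_force: 40

```text
time: 1.1
tool_pos: [0.4046, 0.138, 0.271]
tcp_rot: [0.149, -3.138, 0.0]
wrist_force: [0.5, 0.1, -0.1]
width: 0.002
```

Emit:
jog_arm:
  motion:
    - {"dx": 1,"dy": -3.9,"dz": 0,"turn": 0}
    - {"dx": 1,"dy": -3.9,"dz": 0,"turn": 0}
    - {"dx": 1,"dy": -3.9,"dz": 0,"turn": 0}
    - {"dx": 1,"dy": -3.9,"dz": 0,"turn": 0}
    - {"dx": 1,"dy": -3.9,"dz": 0,"turn": 0}
    - {"dx": 1,"dy": -3.9,"dz": 0,"turn": 0}
    - {"dx": 1,"dy": -3.9,"dz": 0,"turn": 0}
    - {"dx": 1,"dy": -3.8,"dz": -1,"turn": 0}
    - {"dx": 1,"dy": -3.8,"dz": -1,"turn": 0}
    - {"dx": 1,"dy": -3.7,"dz": -1.5,"turn": 0}
    - {"dx": 0.2,"dy": 0,"dz": -4,"turn": 0}
    - {"dx": 0,"dy": 0,"dz": -4,"turn": 0}

```text
time: 2.1
tool_pos: [0.5089, -0.2495, 0.1568]
tcp_rot: [-0.142, 3.134, -0.004]
wrist_force: [0.6, -0.5, -1.5]
width: -0.0
```

Emit:
jog_arm:
  motion:
    - {"dx": 0,"dy": 0,"dz": -4,"turn": 0}
    - {"dx": 0,"dy": 0,"dz": -4,"turn": 0}
    - {"dx": 0,"dy": 0,"dz": -3,"turn": 0}
    - {"dx": 0,"dy": 0,"dz": -1,"turn": 0}
    - {"dx": 0,"dy": 0,"dz": 0,"turn": 0}

```text
time: 2.52
tool_pos: [0.5038, -0.2444, 0.0325]
tcp_rot: [0.148, -3.131, -0.007]
wrist_force: [-0.1, 0.1, 0.2]
width: -0.002
```

```bash
python3 - <<'E'
from h import *
print(bot.read_state()["tool_pos"])
i,p,d=cam("side");q=p[330:480,150:500,::-1];cv2.imwrite("pics/s1.png",cv2.resize(q,None,fx=2,fy=2))
E
```

```text
[ 0.50375826 -0.24442383  0.03250027]
```

View pics/s1.png

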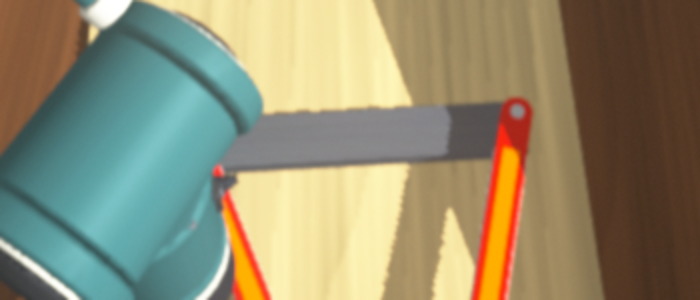

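Emit:
jog_arm:
  motion:
    - {"dx": 0.8,"dy": 0.1,"dz": 0.2,"turn": 0}
    - {"dx": 0.8,"dy": 0.1,"dz": 0.1,"turn": 0}
    - {"dx": 0.7,"dy": 0.3,"dz": 0,"turn": 0}
    - {"dx": 0.7,"dy": 0.3,"dz": 0,"turn": 0}
    - {"dx": 0.7,"dy": 0.3,"dz": 0,"turn": 0}
    - {"dx": 0.7,"dy": 0.3,"dz": 0,"turn": 0}
    - {"dx": 0.65,"dy": 0.3,"dz": 0,"turn": 0}
    - {"dx": 0.53,"dy": 0.43,"dz": 0,"turn": 0}
    - {"dx": 0.53,"dy": 0.43,"dz": 0,"turn": 0}
    - {"dx": 0.53,"dy": 0.43,"dz": 0,"turn": 0}
    - {"dx": 0.53,"dy": 0.44,"dz": 0,"turn": 0}
    - {"dx": 0.54,"dy": 0.44,"dz": 0,"turn": 0}

```text
time: 3.57
tool_pos: [0.5843, -0.2068, 0.0391]
tcp_rot: [0.148, -3.138, -0.0]
wrist_force: [0.7, -0.0, -1.0]
width: -0.003
```

```bash
cat >> h.py <<'E'
def reds(n):
    i,p,d=cam(n);C=cloud(i,d);hsv=cv2.cvtColor(p,cv2.COLOR_RGB2HSV);H,S,V=[hsv[...,k].astype(int) for k in range(3)]
    X,Y,Z=C[...,0],C[...,1],C[...,2]
    m=((H<20)|(H>170))&(S>150)&(V>90)&(d>0)&(Z>.025)&(Z<.08)&(X>.3)&(X<1.)&(Y<.1)&(Y>-.5)
    k,l,st,ce=cv2.connectedComponentsWithStats(m.astype(np.uint8))
    for j in range(1,k):
        if st[j,4]>50:
            P=C[l==j];r=cv2.minAreaRect((P[:,:2]*1000).astype(np.float32));print(n,"red n",st[j,4],"z %.3f"%np.median(P[:,2]),cv2.boxPoints(r).round().astype(int).tolist())
    return i,p,d,C
E
python3 - <<'E'
from h import *
reds("side");reds("scene")
s=bot.read_state();print(s["tool_pos"],s["wrist_force"])
E
```

```text
side red n 1051 z 0.058 [[695, -227], [719, -231], [746, -83], [723, -79]]
side red n 630 z 0.044 [[504, -173], [543, -241], [563, -230], [524, -162]]
scene red n 92 z 0.043 [[555, -269], [581, -307], [603, -293], [577, -254]]
scene red n 358 z 0.045 [[448, -135], [544, -235], [581, -199], [486, -99]]
scene red n 469 z 0.059 [[679, -299], [703, -303], [745, -80], [721, -76]]
[ 0.58496285 -0.20666433  0.03931365] [-0.13276098 -0.38202929  0.12202629]
```

```bash
python3 - <<'E'
from h import *
i,p,d=cam("scene");q=p[130:280,100:350,::-1];cv2.imwrite("pics/s2.png",cv2.resize(q,None,fx=3,fy=3))
print(viewer.camera_info("wrist"))
E
```

```text
{'vertical_fov': 70.63053292320568, 'cx': 318.9591141459118, 'cy': 235.80138409858228, 'R': array([[-0.09414336,  0.99555716,  0.0017253 ],
       [ 0.9442578 ,  0.08874292,  0.31702035],
       [ 0.31545877,  0.03147449, -0.94841717]]), 't': array([ 0.26009276, -0.5133921 ,  0.02044945])}
```

View pics/s2.png

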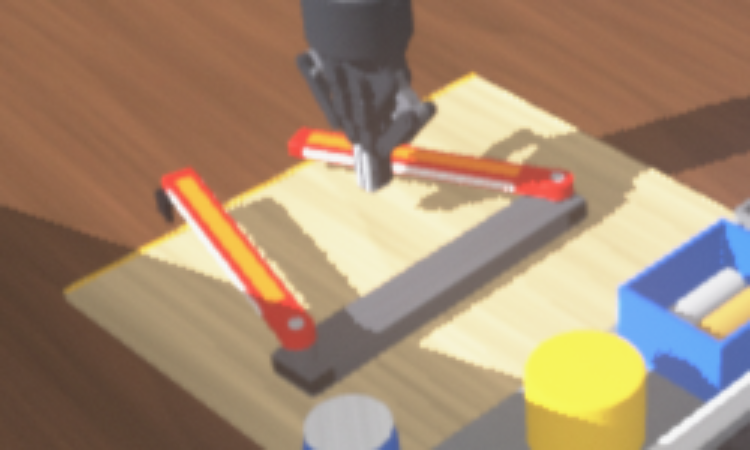

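```bash
python3 - <<'E'
from h import *
i,p,d=cam("scene");C=cloud(i,d)
for v in range(170,200,3): print(v,[np.round(C[v,u],3).tolist() for u in(220,223,226)])
s=bot.read_state();print(s["tool_pos"],s["tcp_rot"],s["q"],s["width"])
E
```

```text
170 [[0.6, -0.191, 0.113], [0.591, -0.192, 0.109], [0.585, -0.19, 0.107]]
173 [[0.593, -0.202, 0.097], [0.593, -0.19, 0.104], [0.578, -0.201, 0.091]]
176 [[0.597, -0.197, 0.094], [0.593, -0.191, 0.095], [0.588, -0.188, 0.094]]
179 [[0.596, -0.199, 0.085], [0.596, -0.188, 0.091], [0.596, -0.177, 0.095]]
182 [[0.594, -0.205, 0.073], [0.588, -0.201, 0.072], [0.587, -0.192, 0.076]]
185 [[0.594, -0.206, 0.065], [0.589, -0.201, 0.065], [0.588, -0.191, 0.069]]
188 [[0.593, -0.208, 0.055], [0.592, -0.198, 0.06], [0.586, -0.196, 0.058]]
191 [[0.592, -0.211, 0.045], [0.589, -0.203, 0.048], [0.591, -0.19, 0.056]]
194 [[0.575, -0.239, 0.014], [0.592, -0.2, 0.043], [0.563, -0.232, 0.012]]
197 [[0.58, -0.233, 0.011], [0.577, -0.225, 0.014], [0.567, -0.228, 0.007]]
[ 0.58403763 -0.20717953  0.03915264] [ 1.48781746e-01 -3.13771905e+00  1.19978650e-05] [-3.80994953e-01  3.42675503e-01  1.88571839e+00 -1.91472769e-04
  9.13512317e-01 -2.04643763e+00] 0.001901286606756432
```

The first sweep skimmed over the lower arm because the tip was at z=0.039. I'll go back round and sweep lower and slower.

Emit:
jog_arm:
  motion:
    - {"dx": 0,"dy": 0,"dz": 2,"turn": 0}
    - {"dx": 0,"dy": 0,"dz": 2,"turn": 0}
    - {"dx": -2,"dy": -1,"dz": 0,"turn": 0}
    - {"dx": -2,"dy": -1,"dz": 0,"turn": 0}
    - {"dx": -2,"dy": -1,"dz": 0,"turn": 0}
    - {"dx": -2,"dy": -1,"dz": 0,"turn": 0}
    - {"dx": 0,"dy": 0,"dz": -2,"turn": 0}
    - {"dx": 0,"dy": 0,"dz": -1.5,"turn": 0}
    - {"dx": 0,"dy": 0,"dz": -1,"turn": 0}
    - {"dx": 0,"dy": 0,"dz": 0,"turn": 0}
    - {"dx": 0.8,"dy": 0.2,"dz": 0,"turn": 0}
    - {"dx": 0.8,"dy": 0.3,"dz": 0,"turn": 0}

```text
time: 4.77
tool_pos: [0.5211, -0.2427, 0.0349]
tcp_rot: [-0.147, 3.137, -0.001]
wrist_force: [-0.1, -0.0, 0.4]
width: 0.005
```

Emit:
jog_arm:
  motion:
    - {"dx": 0.7,"dy": 0.3,"dz": 0,"turn": 0}
    - {"dx": 0.7,"dy": 0.3,"dz": 0,"turn": 0}
    - {"dx": 0.7,"dy": 0.3,"dz": 0,"turn": 0}
    - {"dx": 0.7,"dy": 0.3,"dz": 0,"turn": 0}
    - {"dx": 0.65,"dy": 0.3,"dz": 0,"turn": 0}
    - {"dx": 0,"dy": 0,"dz": 0,"turn": 0}

```text
time: 5.27
tool_pos: [0.5564, -0.2269, 0.0346]
tcp_rot: [-0.149, 3.136, -0.001]
wrist_force: [0.1, -0.2, 0.4]
width: -0.0
```

```bash
python3 - <<'E'
from h import *
reds("side");reds("scene")
s=bot.read_state();print(s["tool_pos"],s["wrist_force"])
E
```

```text
side red n 1105 z 0.059 [[696, -227], [720, -231], [746, -82], [722, -78]]
side red n 127 z 0.045 [[574, -223], [596, -244], [612, -228], [589, -207]]
scene red n 480 z 0.059 [[679, -300], [703, -305], [745, -80], [720, -76]]
scene red n 451 z 0.045 [[463, -120], [619, -280], [642, -257], [487, -97]]
[ 0.55497527 -0.22715199  0.03431757] [ 0.19410065 -0.15931043 -0.43222884]
```

Emit:
jog_arm:
  motion:
    - {"dx": 0.65,"dy": 0.55,"dz": 0,"turn": 0}
    - {"dx": 0.65,"dy": 0.55,"dz": 0,"turn": 0}
    - {"dx": 0.65,"dy": 0.55,"dz": 0,"turn": 0}
    - {"dx": 0.65,"dy": 0.55,"dz": 0,"turn": 0}
    - {"dx": 0.5,"dy": 0.73,"dz": 0,"turn": 0}
    - {"dx": 0.5,"dy": 0.73,"dz": 0,"turn": 0}
    - {"dx": 0.5,"dy": 0.73,"dz": 0,"turn": 0}
    - {"dx": 0.5,"dy": 0.73,"dz": 0,"turn": 0}
    - {"dx": 0.3,"dy": 0.85,"dz": 0,"turn": 0}
    - {"dx": 0.3,"dy": 0.85,"dz": 0,"turn": 0}
    - {"dx": 0.3,"dy": 0.85,"dz": 0,"turn": 0}
    - {"dx": 0.3,"dy": 0.85,"dz": 0,"turn": 0}

```text
time: 6.37
tool_pos: [0.6127, -0.1412, 0.0343]
tcp_rot: [0.148, -3.138, -0.0]
wrist_force: [-1.0, -0.7, 0.1]
width: 0.001
```

Emit:
jog_arm:
  motion:
    - {"dx": 0.1,"dy": 0.5,"dz": 0,"turn": 0}
    - {"dx": 0.0,"dy": 0.3,"dz": 0,"turn": 0}
    - {"dx": 0.0,"dy": 0.2,"dz": 0,"turn": 0}
    - {"dx": 0,"dy": 0,"dz": 0,"turn": 0}

```text
time: 6.7
tool_pos: [0.6136, -0.1318, 0.0343]
tcp_rot: [-0.148, 3.138, 0.0]
wrist_force: [-0.1, -0.9, 1.0]
width: 0.002
```

```bash
python3 - <<'E'
from h import *
reds("side");reds("scene")
s=bot.read_state();print(s["tool_pos"],s["wrist_force"])
E
```

```text
side red n 1074 z 0.059 [[696, -227], [720, -231], [746, -82], [722, -78]]
side red n 326 z 0.044 [[644, -92], [647, -117], [700, -110], [697, -85]]
side red n 961 z 0.045 [[471, -107], [473, -131], [586, -122], [584, -99]]
scene red n 478 z 0.059 [[679, -299], [703, -304], [745, -79], [721, -75]]
scene red n 562 z 0.045 [[474, -102], [476, -130], [696, -113], [694, -85]]
[ 0.61336206 -0.13227163  0.03424964] [ 0.5527918  -0.62740145 -0.10757274]
```

Emit:
jog_arm:
  motion:
    - {"dx": 0,"dy": 0.3,"dz": 0,"turn": 0}
    - {"dx": 0,"dy": 0,"dz": 0,"turn": 0}
    - {"dx": 0,"dy": -1.6,"dz": 0,"turn": 0}
    - {"dx": 0,"dy": 0,"dz": 3,"turn": 0}
    - {"dx": 0,"dy": 0,"dz": 3,"turn": 0}
    - {"dx": 3.7,"dy": -1.9,"dz": 0,"turn": 0}
    - {"dx": 3.7,"dy": -1.9,"dz": 0,"turn": 0}
    - {"dx": 3.7,"dy": -2,"dz": 0,"turn": 0}
    - {"dx": 3.6,"dy": -2,"dz": 0,"turn": 0}
    - {"dx": 0,"dy": 0,"dz": -3,"turn": 0}
    - {"dx": 0,"dy": 0,"dz": -1.6,"turn": 0}
    - {"dx": 0,"dy": 0,"dz": -0.8,"turn": 0}

```text
time: 7.8
tool_pos: [0.7575, -0.2236, 0.0356]
tcp_rot: [0.146, -3.132, -0.004]
wrist_force: [-1.2, 0.3, -0.4]
width: 0.002
```

Emit:
jog_arm:
  motion:
    - {"dx": 0,"dy": 0,"dz": 0,"turn": 0}
    - {"dx": -0.8,"dy": 0.1,"dz": 0,"turn": 0}
    - {"dx": -0.8,"dy": 0.1,"dz": 0,"turn": 0}
    - {"dx": -0.8,"dy": 0.1,"dz": 0,"turn": 0}
    - {"dx": -0.8,"dy": 0.1,"dz": 0,"turn": 0}
    - {"dx": -0.8,"dy": 0.1,"dz": 0,"turn": 0}
    - {"dx": -0.8,"dy": 0.1,"dz": 0,"turn": 0}
    - {"dx": -0.8,"dy": 0.1,"dz": 0,"turn": 0}
    - {"dx": -0.8,"dy": 0.1,"dz": 0,"turn": 0}
    - {"dx": -0.3,"dy": 0.1,"dz": 0,"turn": 0}
    - {"dx": 0,"dy": 0,"dz": 0,"turn": 0}

```text
time: 8.72
tool_pos: [0.692, -0.2138, 0.0402]
tcp_rot: [0.148, -3.137, -0.0]
wrist_force: [-0.2, -0.4, -0.6]
width: -0.002
```

```bash
python3 - <<'E'
from h import *
reds("side");reds("scene")
s=bot.read_state();print(s["tool_pos"],s["wrist_force"])
E
```

```text
side red n 849 z 0.044 [[471, -106], [473, -131], [612, -118], [609, -93]]
side red n 342 z 0.059 [[641, -229], [660, -240], [680, -206], [662, -195]]
scene red n 524 z 0.045 [[469, -105], [471, -132], [696, -109], [694, -81]]
scene red n 404 z 0.059 [[641, -223], [660, -234], [746, -85], [727, -74]]
[ 0.69306442 -0.21401361  0.04022774] [-0.2975504   0.70964906  0.43643797]
```

Emit:
jog_arm:
  motion:
    - {"dx": -0.8,"dy": 0.35,"dz": 0,"turn": 0}
    - {"dx": -0.8,"dy": 0.35,"dz": 0,"turn": 0}
    - {"dx": -0.8,"dy": 0.35,"dz": 0,"turn": 0}
    - {"dx": -0.8,"dy": 0.35,"dz": 0,"turn": 0}
    - {"dx": -0.8,"dy": 0.35,"dz": 0,"turn": 0}
    - {"dx": -0.63,"dy": 0.63,"dz": 0,"turn": 0}
    - {"dx": -0.63,"dy": 0.63,"dz": 0,"turn": 0}
    - {"dx": -0.63,"dy": 0.63,"dz": 0,"turn": 0}
    - {"dx": -0.63,"dy": 0.63,"dz": 0,"turn": 0}
    - {"dx": -0.4,"dy": 0.69,"dz": 0,"turn": 0}
    - {"dx": -0.4,"dy": 0.69,"dz": 0,"turn": 0}
    - {"dx": -0.4,"dy": 0.69,"dz": 0,"turn": 0}

```text
time: 9.82
tool_pos: [0.6158, -0.1499, 0.0404]
tcp_rot: [-0.148, 3.138, -0.0]
wrist_force: [-0.7, -0.5, 0.7]
width: 0.004
```

Emit:
jog_arm:
  motion:
    - {"dx": -0.4,"dy": 0.6,"dz": 0,"turn": 0}
    - {"dx": -0.2,"dy": 0.4,"dz": 0,"turn": 0}
    - {"dx": -0.1,"dy": 0.3,"dz": 0,"turn": 0}
    - {"dx": -0.1,"dy": 0.3,"dz": 0,"turn": 0}
    - {"dx": 0,"dy": 0.2,"dz": 0,"turn": 0}
    - {"dx": 0,"dy": 0.1,"dz": 0,"turn": 0}
    - {"dx": 0,"dy": 0,"dz": 0,"turn": 0}

```text
time: 10.4
tool_pos: [0.6081, -0.1315, 0.0402]
tcp_rot: [0.148, -3.138, -0.0]
wrist_force: [-0.0, -0.4, -0.4]
width: -0.003
```

```bash
python3 - <<'E'
from h import *
reds("side");reds("scene")
s=bot.read_state();print(s["tool_pos"],s["wrist_force"])
E
```

```text
side red n 716 z 0.058 [[641, -89], [643, -113], [745, -103], [742, -79]]
side red n 919 z 0.056 [[471, -106], [473, -132], [577, -123], [575, -98]]
scene red n 721 z 0.059 [[469, -105], [472, -136], [745, -108], [741, -77]]
[ 0.60815582 -0.13168032  0.0402694 ] [ 0.85647539  0.30795835 -0.15807001]
```

```bash
python3 - <<'E'
from h import *
for n in("side","scene"):
    z=np.load(n+"0.npz");i=viewer.camera_info(n);d=z["d"];C=cloud(i,d);X,Y,Z=C[...,0],C[...,1],C[...,2]
    m=(d>0)&(Z>.138)&(Z<.156)&(X>.25)&(X<.9)&(Y>.05)&(Y<.35)
    k,l,st,ce=cv2.connectedComponentsWithStats(m.astype(np.uint8))
    m=l==1+np.argmax(st[1:,4]);P=C[m];a=.071
    for a in(.071,.08):
        R=np.array([[np.cos(a),np.sin(a)],[-np.sin(a),np.cos(a)]]);Q=P[:,:2]@R.T
        print(n,st[:,4].max(),a,np.percentile(Q,[0.3,1,2,98,99,99.7],axis=0).round(4).tolist())
    if n=="side":
        pts=[]
        for u in range(180,440,3):
            v=np.where(m[:,u])[0]
            if len(v): w=v.max(); pts.append([*C[w-1,u],w])
        pts=np.array(pts);c=np.polyfit(pts[:,0],pts[:,1],1);print("front edge",c, np.polyval(c,[.35,.57,.79]),pts[:,2].mean())
    W=(d>0)&(Z>.015)&(Z<.036)&(Y>.13)&(Y<.3)&(X>.35)&(X<.8)
    hs=cv2.cvtColor(z["p"],cv2.COLOR_RGB2HSV);S=hs[...,1];V=hs[...,2]
    ww=W&(S<50)&(V>150);k,l,st,ce=cv2.connectedComponentsWithStats(ww.astype(np.uint8))
    for j in range(1,k):
        if st[j,4]>15:print("wall",st[j],np.percentile(C[l==j],[5,50,95],axis=0).round(3).tolist())
    yl=W&(S>150)&(hs[...,0]>15)&(hs[...,0]<35);P=C[yl];Q=P[:,:2]@R.T;print("rail",len(P),np.percentile(Q,[2,50,98],axis=0).round(3).tolist())
    b=viewer
E
```

```text
side 298978 0.071 [[0.3485, 0.0766], [0.3501, 0.0773], [0.3523, 0.0777], [0.8022, 0.1803], [0.8045, 0.1812], [0.806, 0.1825]]
side 298978 0.08 [[0.3496, 0.072], [0.3512, 0.0726], [0.3534, 0.073], [0.8034, 0.1744], [0.8056, 0.1755], [0.8071, 0.1763]]
front edge [0.07848344 0.07511306] [0.10258227 0.11984862 0.13711498] 0.14252559463750486
wall [394 240   9  29 194] [[0.721, 0.147, 0.022], [0.727, 0.169, 0.03], [0.733, 0.198, 0.033]]
wall [220 244   9  26 159] [[0.402, 0.132, 0.019], [0.408, 0.15, 0.03], [0.414, 0.173, 0.033]]
rail 1359 [[0.433, 0.138], [0.577, 0.14], [0.724, 0.148]]
scene 303344 0.071 [[0.35, 0.0809], [0.3632, 0.0823], [0.3806, 0.0838], [0.8049, 0.1854], [0.8054, 0.1857], [0.8058, 0.1861]]
scene 303344 0.08 [[0.3516, 0.0739], [0.3648, 0.0754], [0.3822, 0.0768], [0.8061, 0.1793], [0.8065, 0.1796], [0.807, 0.18]]
wall [390 234  22  14 150] [[0.398, 0.139, 0.016], [0.408, 0.157, 0.029], [0.412, 0.177, 0.033]]
wall [294 322  10  16 117] [[0.719, 0.185, 0.018], [0.726, 0.197, 0.029], [0.73, 0.203, 0.033]]
rail 1721 [[0.439, 0.14], [0.61, 0.15], [0.749, 0.256]]
```

```bash
python3 - <<'E'
from h import *
i=viewer.camera_info("side");z=np.load("side0.npz");C=cloud(i,z["d"]);a=.078;o=np.array([.5704,.1193])
def rk(p): q=np.array(p[:2])-o; return np.round([q[0]*np.cos(a)+q[1]*np.sin(a),-q[0]*np.sin(a)+q[1]*np.cos(a)],4)
for u in(240,310,380):
    print(u,[(v,rk(C[v,u]).tolist(),round(float(C[v,u,2]),3),z["p"][v,u].tolist()) for v in range(240,282,3)])
E
```

```text
240 [(240, [-0.114, 0.0014], 0.137, [142, 136, 119]), (243, [-0.1313, 0.0707], 0.031, [192, 157, 11]), (246, [-0.1315, 0.0662], 0.027, [191, 157, 10]), (249, [-0.1327, 0.0663], 0.017, [184, 149, 11]), (252, [-0.134, 0.0663], 0.007, [176, 143, 19]), (255, [-0.1347, 0.0641], 0.0, [79, 65, 50]), (258, [-0.134, 0.0561], 0.002, [67, 61, 58]), (261, [-0.1335, 0.0488], 0.003, [70, 63, 59]), (264, [-0.1338, 0.0448], -0.001, [70, 63, 59]), (267, [-0.1331, 0.0368], 0.001, [71, 63, 60]), (270, [-0.1327, 0.0302], 0.001, [72, 64, 58]), (273, [-0.1319, 0.0219], 0.003, [113, 99, 76]), (276, [-0.1303, 0.0106], 0.011, [250, 237, 173]), (279, [-0.1299, 0.0044], 0.01, [250, 239, 177])]
310 [(240, [-0.0007, 0.0759], 0.027, [186, 155, 63]), (243, [-0.0007, 0.0667], 0.031, [195, 159, 0]), (246, [-0.0009, 0.0662], 0.022, [183, 149, 4]), (249, [-0.0012, 0.067], 0.011, [181, 148, 5]), (252, [-0.0014, 0.0668], 0.001, [131, 104, 37]), (255, [-0.0015, 0.0593], 0.002, [54, 49, 45]), (258, [-0.0016, 0.0534], 0.0, [58, 51, 48]), (261, [-0.0017, 0.0465], 0.0, [58, 50, 46]), (264, [-0.0018, 0.0395], 0.001, [57, 49, 
[... 204 characters left out ...]
[-0.0022, 0.0012], 0.01, [244, 227, 162])]
380 [(240, [0.1303, 0.07], 0.03, [192, 156, 0]), (243, [0.1303, 0.0662], 0.026, [185, 150, 0]), (246, [0.1314, 0.0673], 0.014, [181, 148, 0]), (249, [0.1321, 0.0669], 0.005, [176, 144, 8]), (252, [0.1318, 0.0615], 0.003, [60, 52, 45]), (255, [0.1312, 0.0547], 0.003, [50, 45, 43]), (258, [0.1306, 0.0479], 0.002, [51, 47, 44]), (261, [0.1299, 0.0408], 0.003, [49, 44, 41]), (264, [0.1297, 0.0357], 0.001, [49, 44, 41]), (267, [0.1288, 0.0276], 0.003, [49, 46, 42]), (270, [0.1289, 0.0242], -0.002, [85, 76, 59]), (273, [0.1264, 0.009], 0.012, [166, 146, 103]), (276, [0.126, 0.0033], 0.01, [164, 144, 102]), (279, [0.1256, -0.0025], 0.009, [162, 144, 102])]
```

Emit:
jog_arm:
  motion:
    - {"dx": 0,"dy": -1.5,"dz": 0,"turn": 0}
    - {"dx": 0,"dy": 0,"dz": 3.5,"turn": 0}
    - {"dx": 0,"dy": 0,"dz": 3.5,"turn": 0}
    - {"dx": 0,"dy": 2.1,"dz": 0,"turn": 0}
    - {"dx": 0,"dy": 2.1,"dz": 0,"turn": 0}
    - {"dx": 0,"dy": 0,"dz": 0,"turn": 0}

```text
time: 11.0
tool_pos: [0.6087, -0.1032, 0.1115]
tcp_rot: [-0.149, 3.136, 0.001]
wrist_force: [-0.6, 0.4, -0.7]
width: -0.001
```

Emit:
jog_arm:
  motion:
    - {"dx": 0,"dy": 0,"dz": 0,"turn": 0}
    - {"dx": 0,"dy": 0,"dz": 0,"turn": 0}
    - {"dx": 0,"dy": 0,"dz": 0,"turn": 0}
    - {"dx": 0,"dy": 0,"dz": 0,"turn": 0}
    - {"dx": 0,"dy": 0,"dz": -2.5,"turn": 0}
    - {"dx": 0,"dy": 0,"dz": -2.5,"turn": 0}
    - {"dx": 0,"dy": 0,"dz": -2.5,"turn": 0}
    - {"dx": 0,"dy": 0,"dz": -1.2,"turn": 0}
    - {"dx": 0,"dy": 0,"dz": -0.8,"turn": 0}
    - {"dx": 0,"dy": 0,"dz": 0,"turn": 0}
  fingers: 8.5

```text
time: 11.83
tool_pos: [0.6064, -0.1047, 0.0132]
tcp_rot: [0.147, -3.134, -0.001]
wrist_force: [-0.9, -0.4, -0.0]
width: 0.997
```

Emit:
jog_arm:
  motion:
    - {"dx": 0,"dy": 0,"dz": 0,"turn": 0}
    - {"dx": 0,"dy": 0,"dz": 0,"turn": 0}
    - {"dx": 0,"dy": 0,"dz": 0,"turn": 0}
    - {"dx": 0,"dy": 0,"dz": 0,"turn": 0}
    - {"dx": 0,"dy": 0,"dz": 0,"turn": 0}
    - {"dx": 0,"dy": 0,"dz": 0,"turn": 0}
    - {"dx": 0,"dy": 0,"dz": 0,"turn": 0}
    - {"dx": 0,"dy": 0,"dz": 0,"turn": 0}
  fingers: 3
  grip_force: 20

```text
time: 12.5
tool_pos: [0.6093, -0.1047, 0.017]
tcp_rot: [-0.148, 3.135, -0.001]
wrist_force: [-0.4, 1.6, 6.2]
width: 0.466
```

```bash
python3 - <<'E'
from h import *
i,p,d,C=reds("side");reds("scene")
cv2.imwrite("pics/s3.png",cv2.resize(p[100:,150:500,::-1],None,fx=1.5,fy=1.5))
s=bot.read_state();print(s["tool_pos"],s["wrist_force"],s["width"])
E
```

```text
side red n 773 z 0.058 [[629, -88], [631, -114], [744, -104], [742, -78]]
side red n 1114 z 0.057 [[471, -106], [473, -131], [594, -121], [592, -96]]
scene red n 153 z 0.046 [[469, -104], [473, -131], [539, -122], [535, -95]]
scene red n 402 z 0.059 [[592, -91], [600, -129], [746, -101], [738, -63]]
[ 0.6092931  -0.1046835   0.01700793] [-0.627512    1.65237576  6.29860706] 0.45948952452866537
```

View pics/s3.png

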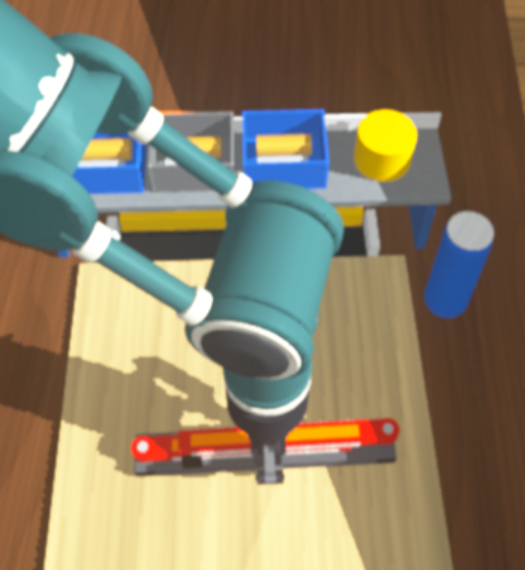

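Both arms are folded, and the gripper holds the bar in the middle (opening about 39.6 mm). I'll drag it square and centred in front of the shelf.

Emit:
jog_arm:
  motion:
    - {"dx": 0,"dy": 0,"dz": 0.25,"turn": 0}
    - {"dx": -0.27,"dy": 0.94,"dz": 0,"turn": -0.002}
    - {"dx": -0.28,"dy": 0.94,"dz": 0,"turn": -0.002}
    - {"dx": -0.27,"dy": 0.94,"dz": 0,"turn": -0.002}
    - {"dx": -0.28,"dy": 0.94,"dz": 0,"turn": -0.002}
    - {"dx": -0.27,"dy": 0.94,"dz": 0,"turn": -0.002}
    - {"dx": -0.28,"dy": 0.94,"dz": 0,"turn": -0.002}
    - {"dx": -0.27,"dy": 0.94,"dz": 0,"turn": -0.002}
    - {"dx": -0.28,"dy": 0.94,"dz": 0,"turn": -0.002}
    - {"dx": -0.27,"dy": 0.94,"dz": 0,"turn": -0.002}
    - {"dx": -0.28,"dy": 0.94,"dz": 0,"turn": -0.002}
    - {"dx": 0,"dy": 0,"dz": 0,"turn": 0}

```text
time: 13.6
tool_pos: [0.5793, -0.0085, 0.0175]
tcp_rot: [0.118, -3.138, -0.001]
wrist_force: [-0.0, -0.7, -7.1]
width: 0.461
```

```bash
python3 - <<'E'
from h import *
i,p,d,C=reds("side");reds("scene")
s=bot.read_state();print(s["tool_pos"],s["tcp_rot"],s["wrist_force"],s["width"],s["q"])
E
```

```text
side red n 690 z 0.059 [[597, 7], [599, -19], [715, -9], [713, 16]]
side red n 921 z 0.058 [[442, -8], [444, -35], [563, -25], [560, 2]]
scene red n 137 z 0.047 [[441, -7], [443, -31], [512, -25], [510, -2]]
scene red n 443 z 0.059 [[566, -1], [572, -32], [717, -7], [711, 25]]
[ 0.58030577 -0.01008385  0.01773756] [ 1.18368813e-01 -3.13926124e+00  3.68416839e-04] [ 0.40067684 -0.53237924 -5.79504951] 0.46241752074182585 [-6.01442887e-02  3.07701159e-01  1.98290419e+00 -3.23480212e-04
  8.51064519e-01 -1.70610356e+00]
```

Emit:
jog_arm:
  motion:
    - {"dx": 0,"dy": 0,"dz": -0.15,"turn": 0}
    - {"dx": 0,"dy": 0,"dz": 0,"turn": 0}
    - {"dx": 0,"dy": 0,"dz": 0,"turn": 0}
    - {"dx": 0,"dy": 0,"dz": 0,"turn": 0}
    - {"dx": 0,"dy": 0,"dz": 0,"turn": 0}
    - {"dx": 0,"dy": 0,"dz": 2,"turn": 0}
    - {"dx": 0,"dy": 0,"dz": 4,"turn": 0}
    - {"dx": 0,"dy": 0,"dz": 4,"turn": 0}
    - {"dx": 2,"dy": -2,"dz": 3,"turn": 0}
    - {"dx": 3,"dy": -2,"dz": 2,"turn": 0}
    - {"dx": 4,"dy": 0,"dz": 0,"turn": 0}
    - {"dx": 4,"dy": 0,"dz": 0,"turn": 0}
  fingers: 8

```text
time: 14.7
tool_pos: [0.7134, -0.0524, 0.1705]
tcp_rot: [-0.113, 3.133, -0.002]
wrist_force: [0.1, 0.1, 0.5]
width: 0.933
```

Emit:
jog_arm:
  motion:
    - {"dx": 4,"dy": 0,"dz": 0,"turn": 0}
    - {"dx": 4,"dy": 0,"dz": 0,"turn": 0}
    - {"dx": 4,"dy": 0,"dz": 0,"turn": 0}
    - {"dx": 4,"dy": 0,"dz": 0,"turn": 0}
    - {"dx": 4,"dy": 0,"dz": 0,"turn": 0}
    - {"dx": 4,"dy": 0,"dz": 0,"turn": 0}
    - {"dx": 4,"dy": 0,"dz": 0,"turn": 0}
    - {"dx": 4,"dy": 0,"dz": 0,"turn": 0}

```text
time: 15.37
tool_pos: [1.0165, -0.0509, 0.1665]
tcp_rot: [-0.116, 3.139, 0.0]
wrist_force: [2.4, -0.3, 0.5]
width: 0.936
```

```bash
python3 - <<'E'
from h import *
reds("side");reds("scene")
s=bot.read_state();print(s["tool_pos"],s["tcp_rot"],s["wrist_force"],s["width"],s["q"])
E
```

```text
side red n 1647 z 0.058 [[442, -8], [444, -37], [716, -14], [714, 14]]
scene red n 693 z 0.059 [[442, -8], [445, -35], [715, -11], [712, 16]]
[ 1.01791002 -0.05097196  0.15555713] [ 1.16391635e-01 -3.13422512e+00 -1.09521507e-03] [-0.82484946 -0.25915252 -3.09075231] 0.9377820381227948 [-7.45059398e-02  1.09331556e+00  4.46452189e-01  1.14103214e-04
  1.60707723e+00 -1.71953571e+00]
```

Emit:
jog_arm:
  motion:
    - {"dx": 4,"dy": 0,"dz": 0,"turn": 0}
    - {"dx": 4,"dy": 0,"dz": 0,"turn": 0}
    - {"dx": 4,"dy": 0,"dz": 0,"turn": 0}
    - {"dx": 0,"dy": 0,"dz": 0,"turn": 0}

```text
time: 15.8
tool_pos: [1.0591, -0.0471, 0.1429]
tcp_rot: [-0.114, 3.076, -0.008]
wrist_force: [0.2, 0.5, -0.4]
width: 0.938
```

```bash
python3 - <<'E'
from h import *
s=bot.read_state();print(s["tool_pos"],s["tcp_rot"],s["wrist_force"],s["width"],s["q"],np.array(s["q"])[[1,2,4]].sum())
E
```

```text
[ 1.05906339 -0.04707282  0.14289992] [-0.1143642   3.07557617 -0.0077038 ] [ 0.194183    0.46975814 -0.36941759] 0.9381844380847393 [-0.06848574  1.17740903  0.31697447  0.00175907  1.58315618 -1.71353901] 3.0775396779405626
```

Emit:
jog_arm:
  motion:
    - {"dx": 4,"dy": 0,"dz": 1,"turn": 0}
    - {"dx": 4,"dy": 0,"dz": 1,"turn": 0}
    - {"dx": 4,"dy": 0,"dz": 1,"turn": 0}
    - {"dx": 4,"dy": 0,"dz": 1,"turn": 0}
    - {"dx": 4,"dy": 0,"dz": 1,"turn": 0}
    - {"dx": 4,"dy": 0,"dz": 1,"turn": 0}
    - {"dx": 4,"dy": 0,"dz": 1,"turn": 0}
    - {"dx": 4,"dy": 0,"dz": 1,"turn": 0}

```text
time: 16.47
tool_pos: [1.1379, -0.0386, 0.1746]
tcp_rot: [-0.105, 2.836, -0.034]
wrist_force: [-0.4, -0.3, -0.9]
width: 0.936
```

```bash
python3 - <<'E'
from h import *
s=bot.read_state();print(s["tool_pos"],s["tcp_rot"],s["wrist_force"],s["width"],s["q"],np.array(s["q"])[[1,2,4]].sum())
E
```

```text
[ 1.13788873 -0.0385807   0.17460179] [-0.10504547  2.83565799 -0.03376037] [-0.43844254 -0.26189041 -0.85186942] 0.9362884906854247 [-0.05730077  1.16333415  0.31374925  0.00514382  1.35984013 -1.70245709] 2.836923526272775
```

Emit:
jog_arm:
  motion:
    - {"dx": 4,"dy": 0,"dz": 1,"turn": 0}
    - {"dx": 4,"dy": 0,"dz": 1,"turn": 0}
    - {"dx": 4,"dy": 0,"dz": 1,"turn": 0}
    - {"dx": 4,"dy": 0,"dz": 1,"turn": 0}
    - {"dx": 4,"dy": 0,"dz": 1,"turn": 0}
    - {"dx": 4,"dy": 0,"dz": 1,"turn": 0}
    - {"dx": 4,"dy": 0,"dz": 1,"turn": 0}
    - {"dx": 4,"dy": 0,"dz": 1,"turn": 0}
    - {"dx": 4,"dy": 0,"dz": 1,"turn": 0}
    - {"dx": 4,"dy": 0,"dz": 1,"turn": 0}

```text
time: 17.3
tool_pos: [1.2303, -0.0304, 0.2032]
tcp_rot: [-0.095, 2.552, -0.055]
wrist_force: [0.9, -0.3, 1.0]
width: 0.937
```

```bash
python3 - <<'E'
from h import *
s=bot.read_state();print(s["tool_pos"],s["tcp_rot"],s["wrist_force"],s["width"],s["q"],np.array(s["q"])[[1,2,4]].sum())
E
```

```text
[ 1.23031701 -0.0303737   0.20319175] [-0.09530571  2.55181199 -0.05514575] [ 0.87245013 -0.32344661  0.95462217] 0.9369534011879986 [-0.04696168  1.17678118  0.31382882  0.00828636  1.06209086 -1.69426093] 2.552700862350907
```

Emit:
jog_arm:
  motion:
    - {"dx": 4,"dy": 0,"dz": 1,"turn": 0}
    - {"dx": 4,"dy": 0,"dz": 1,"turn": 0}
    - {"dx": 4,"dy": 0,"dz": 1,"turn": 0}
    - {"dx": 4,"dy": 0,"dz": 1,"turn": 0}
    - {"dx": 4,"dy": 0,"dz": 1,"turn": 0}
    - {"dx": 4,"dy": 0,"dz": 1,"turn": 0}
    - {"dx": -4,"dy": 0,"dz": 0,"turn": 0}
    - {"dx": -4,"dy": 0,"dz": 0,"turn": 0}
    - {"dx": -4,"dy": 0,"dz": 0,"turn": 0}
    - {"dx": -4,"dy": 0,"dz": 0,"turn": 0}
    - {"dx": -4,"dy": 0,"dz": 0,"turn": 0}
    - {"dx": -4,"dy": 0,"dz": 0,"turn": 0}

```text
time: 18.3
tool_pos: [1.0671, -0.0266, 0.2232]
tcp_rot: [-0.09, 2.39, -0.064]
wrist_force: [0.6, 0.1, 1.1]
width: 0.937
```

```bash
python3 - <<'E'
from h import *
s=bot.read_state();print(s["tool_pos"],s["tcp_rot"],s["wrist_force"],s["width"],s["q"],np.array(s["q"])[[1,2,4]].sum())
print(cv2.Rodrigues(np.array(s["tcp_rot"]))[0].round(3))
E
```

```text
[ 1.06707938 -0.02664124  0.22324421] [-0.09046949  2.39013495 -0.06424596] [0.63535358 0.09029548 1.11513871] 0.9373419718161217 [-0.05340768  0.61877703  1.29435735  0.03413558  0.47811223 -1.72399385] 2.3912466217057644
[[-0.73  -0.047  0.682]
 [-0.084  0.996 -0.021]
 [-0.678 -0.072 -0.731]]
```

The arm retains the tilt it picked up at the edge of its reach (0.75 rad). Now I'll turn it about z so the tips lead towards the shelf.

Emit:
jog_arm:
  motion:
    - {"dx": -2.6,"dy": -2.3,"dz": 1,"turn": 0.1}
    - {"dx": -2.6,"dy": -2.3,"dz": 1,"turn": 0.12}
    - {"dx": -2.6,"dy": -2.3,"dz": 1,"turn": 0.12}
    - {"dx": -2.6,"dy": -2.3,"dz": 1,"turn": 0.12}
    - {"dx": -2.6,"dy": -2.3,"dz": 1,"turn": 0.12}
    - {"dx": -2.6,"dy": -2.3,"dz": 1,"turn": 0.12}
    - {"dx": -2.6,"dy": -2.3,"dz": 1,"turn": 0.12}
    - {"dx": -2.6,"dy": -2.3,"dz": 1,"turn": 0.12}
    - {"dx": -2.6,"dy": -2.3,"dz": 1,"turn": 0.12}
    - {"dx": -2.6,"dy": -2.3,"dz": 1,"turn": 0.12}
    - {"dx": -2.6,"dy": -2.3,"dz": 1,"turn": 0.12}
    - {"dx": -2.6,"dy": -2.3,"dz": 1,"turn": 0.12}

```text
time: 19.3
tool_pos: [0.9218, -0.0889, 0.4472]
tcp_rot: [-1.055, 2.597, 0.22]
wrist_force: [2.2, -0.2, 0.7]
width: 0.939
```

```bash
python3 - <<'E'
from h import *
s=bot.read_state();print(s["tool_pos"],s["tcp_rot"],s["wrist_force"],s["width"],s["q"])
R=cv2.Rodrigues(np.array(s["tcp_rot"]))[0];print(R.round(3),"y yaw",np.arctan2(R[1,1],R[0,1]),"need turn",np.pi+.078-np.arctan2(R[1,1],R[0,1]))
E
```

```text
[ 0.92184566 -0.08893083  0.44722803] [-1.05482225  2.59718152  0.21997048] [ 2.19309934 -0.15428053  0.71510804] 0.9385208807498121 [-0.24079017  0.62649576  0.75442488  0.31756271  1.57771479 -2.55157378]
[[-0.672 -0.7    0.242]
 [-0.649  0.714  0.262]
 [-0.356  0.019 -0.934]] y yaw 2.345901650428859 need turn 0.8736910031609342
```

q6 ran into its limit, so I'll flip the tool by half a turn the other way. I'll then tilt it again at the edge of reach.

Emit:
jog_arm:
  motion:
    - {"dx": -1.4,"dy": 0,"dz": -0.5,"turn": -0.12}
    - {"dx": -1.4,"dy": 0,"dz": -0.5,"turn": -0.12}
    - {"dx": -1.4,"dy": 0,"dz": -0.5,"turn": -0.12}
    - {"dx": -1.4,"dy": 0,"dz": -0.5,"turn": -0.12}
    - {"dx": -1.4,"dy": 0,"dz": -0.5,"turn": -0.12}
    - {"dx": -1.4,"dy": 0,"dz": -0.5,"turn": -0.12}
    - {"dx": -1.4,"dy": 0,"dz": -0.5,"turn": -0.12}
    - {"dx": -1.4,"dy": 0,"dz": -0.5,"turn": -0.12}
    - {"dx": -1.4,"dy": 0,"dz": -0.5,"turn": -0.12}
    - {"dx": -1.4,"dy": 0,"dz": -0.5,"turn": -0.12}
    - {"dx": 0,"dy": 0,"dz": -0.5,"turn": -0.12}
    - {"dx": 0,"dy": 0,"dz": -0.5,"turn": -0.12}

```text
time: 20.3
tool_pos: [0.782, -0.089, 0.3853]
tcp_rot: [0.924, 2.625, -0.141]
wrist_force: [-0.0, -0.1, -0.1]
width: 0.937
```

Emit:
jog_arm:
  motion:
    - {"dx": 0,"dy": 0,"dz": 0,"turn": -0.12}
    - {"dx": 0,"dy": 0,"dz": 0,"turn": -0.12}
    - {"dx": 0,"dy": 0,"dz": 0,"turn": -0.12}
    - {"dx": 0,"dy": 0,"dz": 0,"turn": -0.12}
    - {"dx": 0,"dy": 0,"dz": 0,"turn": -0.12}
    - {"dx": 0,"dy": 0,"dz": 0,"turn": -0.12}
    - {"dx": 0,"dy": 0,"dz": 0,"turn": -0.12}
    - {"dx": 0,"dy": 0,"dz": 0,"turn": -0.12}
    - {"dx": 0,"dy": 0,"dz": 0,"turn": -0.12}
    - {"dx": 0,"dy": 0,"dz": 0,"turn": -0.12}
    - {"dx": 0,"dy": 0,"dz": 0,"turn": -0.12}
    - {"dx": 0,"dy": 0,"dz": 0,"turn": -0.12}

```text
time: 21.3
tool_pos: [0.7833, -0.0886, 0.3846]
tcp_rot: [2.535, 1.427, -0.45]
wrist_force: [-0.3, -0.5, 0.2]
width: 0.935
```

```bash
cat > st.py <<'E'
from h import *
s=bot.read_state();R=cv2.Rodrigues(np.array(s["tcp_rot"]))[0]
print("t %.2f"%s["time"],"tcp",s["tool_pos"].round(4),"F",np.round(s["wrist_force"],1),"w %.3f"%s["width"],"q",np.round(s["q"],3))
print("tilt %.3f lean dir %.3f  ytool yaw %.3f  ytool z %.3f"%(np.arccos(-R[2,2]),np.arctan2(R[1,2],R[0,2]),np.arctan2(R[1,1],R[0,1]),R[2,1]))
E
python3 st.py
```

```text
t 21.30 tcp [ 0.7833 -0.0886  0.3846] F [-0.3 -0.5  0.2] w 0.935 q [-0.004  0.567  0.956 -0.33   1.781  0.498]
tilt 0.365 lean dir -2.052  ytool yaw -0.541  ytool z 0.023
```

Emit:
jog_arm:
  motion:
    - {"dx": 2.5,"dy": 0,"dz": -1.5,"turn": -0.115}
    - {"dx": 2.5,"dy": 0,"dz": -1.5,"turn": -0.115}
    - {"dx": 2.5,"dy": 0,"dz": -1.5,"turn": -0.115}
    - {"dx": 2.5,"dy": 0,"dz": -1.5,"turn": -0.115}
    - {"dx": 2.5,"dy": 0,"dz": -1.5,"turn": -0.115}
    - {"dx": 2.5,"dy": 0,"dz": -1.5,"turn": -0.115}
    - {"dx": 2.5,"dy": 0,"dz": -1.5,"turn": -0.115}
    - {"dx": 2.5,"dy": 0,"dz": -1.5,"turn": -0.115}
    - {"dx": 2.5,"dy": 0,"dz": -1,"turn": -0.11}
    - {"dx": 4,"dy": 0,"dz": 0.5,"turn": 0}
    - {"dx": 4,"dy": 0,"dz": 0.5,"turn": 0}
    - {"dx": 4,"dy": 0,"dz": 0.5,"turn": 0}

```text
time: 22.3
tool_pos: [0.9448, -0.0801, 0.2124]
tcp_rot: [3.067, 0.035, -0.338]
wrist_force: [-0.1, 0.1, 0.2]
width: 0.937
```

Emit:
jog_arm:
  motion:
    - {"dx": 4,"dy": 0,"dz": 1,"turn": 0}
    - {"dx": 4,"dy": 0,"dz": 1,"turn": 0}
    - {"dx": 4,"dy": 0,"dz": 1,"turn": 0}
    - {"dx": 4,"dy": 0,"dz": 1,"turn": 0}
    - {"dx": 4,"dy": 0,"dz": 1,"turn": 0}
    - {"dx": 4,"dy": 0,"dz": 1,"turn": 0}
    - {"dx": 4,"dy": 0,"dz": 1,"turn": 0}
    - {"dx": 4,"dy": 0,"dz": 1,"turn": 0}
    - {"dx": 4,"dy": 0,"dz": 1,"turn": 0}
    - {"dx": 4,"dy": 0,"dz": 1,"turn": 0}
    - {"dx": 4,"dy": 0,"dz": 1,"turn": 0}
    - {"dx": 4,"dy": 0,"dz": 1,"turn": 0}

```text
time: 23.3
tool_pos: [1.0587, -0.063, 0.2205]
tcp_rot: [3.052, 0.056, 0.179]
wrist_force: [0.1, -0.5, 0.0]
width: 0.939
```

```bash
python3 st.py
```

```text
t 23.30 tcp [ 1.0587 -0.063   0.2205] F [ 0.1 -0.5  0. ] w 0.939 q [-0.058  1.107  0.312 -0.075  1.599  1.469]
tilt 0.144 lean dir -0.606  ytool yaw -1.539  ytool z 0.086
```

Emit:
jog_arm:
  motion:
    - {"dx": 4,"dy": 0,"dz": 1,"turn": 0}
    - {"dx": 4,"dy": 0,"dz": 1,"turn": 0}
    - {"dx": 4,"dy": 0,"dz": 1,"turn": 0}
    - {"dx": 4,"dy": 0,"dz": 1,"turn": 0}
    - {"dx": 4,"dy": 0,"dz": 1,"turn": 0}
    - {"dx": 4,"dy": 0,"dz": 1,"turn": 0}
    - {"dx": 4,"dy": 0,"dz": 1,"turn": 0}
    - {"dx": 4,"dy": 0,"dz": 1,"turn": 0}
    - {"dx": 4,"dy": 0,"dz": 1,"turn": 0}
    - {"dx": 4,"dy": 0,"dz": 1,"turn": 0}
    - {"dx": 4,"dy": 0,"dz": 1,"turn": 0}
    - {"dx": 4,"dy": 0,"dz": 1,"turn": 0}

```text
time: 24.3
tool_pos: [1.1796, -0.0534, 0.2347]
tcp_rot: [2.955, 0.075, 0.696]
wrist_force: [0.7, -1.2, 0.3]
width: 0.935
```

Emit:
jog_arm:
  motion:
    - {"dx": 4,"dy": 0,"dz": 1,"turn": 0}
    - {"dx": 4,"dy": 0,"dz": 1,"turn": 0}
    - {"dx": 4,"dy": 0,"dz": 1,"turn": 0}
    - {"dx": 4,"dy": 0,"dz": 1,"turn": 0}
    - {"dx": 4,"dy": 0,"dz": 1,"turn": 0}
    - {"dx": 4,"dy": 0,"dz": 1,"turn": 0}
    - {"dx": 4,"dy": 0,"dz": 1,"turn": 0}
    - {"dx": 4,"dy": 0,"dz": 1,"turn": 0}
    - {"dx": 4,"dy": 0,"dz": 1,"turn": 0}
    - {"dx": 4,"dy": 0,"dz": 1,"turn": 0}
    - {"dx": 4,"dy": 0,"dz": 1,"turn": 0}
    - {"dx": 4,"dy": 0,"dz": 1,"turn": 0}

```text
time: 25.3
tool_pos: [1.2832, -0.0463, 0.2594]
tcp_rot: [2.788, 0.092, 1.167]
wrist_force: [-0.7, -0.2, -0.1]
width: 0.934
```

```bash
python3 st.py
```

```text
t 25.30 tcp [ 1.2832 -0.0463  0.2594] F [-0.7 -0.2 -0.1] w 0.934 q [-0.04   1.169  0.312 -0.074  0.863  1.489]
tilt 0.801 lean dir -0.119  ytool yaw -1.560  ytool z 0.132
```

Emit:
jog_arm:
  motion:
    - {"dx": -4,"dy": 0,"dz": 0,"turn": 0}
    - {"dx": -4,"dy": 0,"dz": 0,"turn": -0.12}
    - {"dx": -2,"dy": 0,"dz": 0,"turn": -0.12}
    - {"dx": -2,"dy": 0,"dz": 0,"turn": -0.12}
    - {"dx": 0,"dy": 0,"dz": 0,"turn": -0.12}
    - {"dx": 0,"dy": 0,"dz": 0,"turn": -0.12}
    - {"dx": 4,"dy": 0,"dz": 0.5,"turn": 0}
    - {"dx": 4,"dy": 0,"dz": 0.5,"turn": 0}
    - {"dx": 4,"dy": 0,"dz": 0.5,"turn": 0}
    - {"dx": 4,"dy": 0,"dz": 0.5,"turn": 0}
    - {"dx": 4,"dy": 0,"dz": 0.5,"turn": 0}
    - {"dx": 4,"dy": 0,"dz": 0.5,"turn": 0}

```text
time: 26.3
tool_pos: [1.2725, -0.06, 0.2535]
tcp_rot: [2.55, -0.563, 1.189]
wrist_force: [-0.0, -0.1, 0.6]
width: 0.936
```

```bash
python3 st.py
```

```text
t 26.30 tcp [ 1.2725 -0.06    0.2535] F [-0.  -0.1  0.6] w 0.936 q [ 0.051  1.198  0.312 -0.577  0.915  2.242]
tilt 0.894 lean dir -0.536  ytool yaw -2.043  ytool z 0.079
```

Emit:
jog_arm:
  motion:
    - {"dx": -4,"dy": 0,"dz": 0.5,"turn": 0}
    - {"dx": -4,"dy": 0,"dz": 0.5,"turn": 0}
    - {"dx": -4,"dy": 0,"dz": 0.5,"turn": 0}
    - {"dx": -4,"dy": -0.5,"dz": 0.5,"turn": 0}
    - {"dx": -4,"dy": -0.5,"dz": 0.5,"turn": 0.1}
    - {"dx": -3.5,"dy": -1,"dz": 0.5,"turn": 0.1}
    - {"dx": -3.5,"dy": -1,"dz": 0.5,"turn": 0.12}
    - {"dx": -3.5,"dy": -1,"dz": 0.5,"turn": 0.12}
    - {"dx": -3.5,"dy": -1,"dz": 0,"turn": 0.12}
    - {"dx": -3.5,"dy": -1,"dz": 0,"turn": 0.12}
    - {"dx": -3.5,"dy": -1,"dz": 0,"turn": 0.12}
    - {"dx": -3.5,"dy": -1,"dz": 0,"turn": 0.12}

```text
time: 27.3
tool_pos: [0.977, -0.1023, 0.2757]
tcp_rot: [2.812, 0.087, 1.264]
wrist_force: [-0.3, 0.2, 0.8]
width: 0.936
```

```bash
python3 st.py
```

```text
t 27.30 tcp [ 0.977  -0.1023  0.2757] F [-0.3  0.2  0.8] w 0.936 q [-0.163  0.4    1.562  0.274  0.349  1.129]
tilt 0.846 lean dir -0.038  ytool yaw -1.543  ytool z 0.075
```

Emit:
jog_arm:
  motion:
    - {"dx": -2,"dy": -1,"dz": 0,"turn": 0.12}
    - {"dx": -2,"dy": -1,"dz": 0,"turn": 0.12}
    - {"dx": -2,"dy": -1,"dz": 0,"turn": 0.12}
    - {"dx": -2,"dy": -1,"dz": 0,"turn": 0.12}
    - {"dx": -2,"dy": -1,"dz": 0,"turn": 0.12}
    - {"dx": -2,"dy": -1,"dz": 0,"turn": 0.12}
    - {"dx": -2,"dy": -1,"dz": 0,"turn": 0.12}
    - {"dx": -2,"dy": -1,"dz": 0,"turn": 0.12}
    - {"dx": -2,"dy": -1,"dz": 0,"turn": 0.12}
    - {"dx": -2,"dy": -1,"dz": 0,"turn": 0.12}
    - {"dx": -2,"dy": -1,"dz": 0,"turn": 0.12}
    - {"dx": -2,"dy": -1,"dz": 0,"turn": 0.12}
  fingers: 5

```text
time: 28.3
tool_pos: [0.7687, -0.2092, 0.2679]
tcp_rot: [-2.05, -1.536, -0.95]
wrist_force: [0.8, 0.2, -0.1]
width: 0.586
```

```bash
python3 st.py
```

```text
t 28.30 tcp [ 0.7687 -0.2092  0.2679] F [ 0.8  0.2 -0.1] w 0.586 q [-0.614  0.553  1.342  0.791  1.506 -0.491]
tilt 0.815 lean dir 1.181  ytool yaw -0.317  ytool z 0.076
```

Emit:
jog_arm:
  motion:
    - {"dx": -2.2,"dy": 1.3,"dz": -1.2,"turn": 0.1}
    - {"dx": -2.2,"dy": 1.3,"dz": -1.2,"turn": 0.1}
    - {"dx": -2.2,"dy": 1.3,"dz": -1.2,"turn": 0.1}
    - {"dx": -2.3,"dy": 1.4,"dz": -1.2,"turn": 0.095}
    - {"dx": -2.3,"dy": 1.4,"dz": -1.2,"turn": 0}
    - {"dx": -2.3,"dy": 1.4,"dz": -1.2,"turn": 0}
    - {"dx": -2.3,"dy": 1.4,"dz": -1.2,"turn": 0}
    - {"dx": -2.3,"dy": 1.4,"dz": -1.2,"turn": 0}
    - {"dx": 0,"dy": 0,"dz": 0,"turn": 0}

```text
time: 29.05
tool_pos: [0.5827, -0.0949, 0.1673]
tcp_rot: [-1.655, -1.836, -0.787]
wrist_force: [-1.0, 1.1, -0.9]
width: 0.587
```

```bash
python3 st.py; python3 - <<'E'
from h import *
i,p,d,C=reds("scene");cv2.imwrite("pics/s4.png",cv2.resize(p[60:340,80:460,::-1],None,fx=2,fy=2))
E
```

```text
t 29.05 tcp [ 0.5827 -0.0949  0.1673] F [-1.   1.1 -0.9] w 0.587 q [-0.573  0.423  1.732  0.654  1.531 -0.893]
tilt 0.819 lean dir 1.584  ytool yaw 0.075  ytool z 0.066
scene red n 681 z 0.059 [[440, -9], [443, -35], [715, -10], [713, 16]]
```

View pics/s4.png

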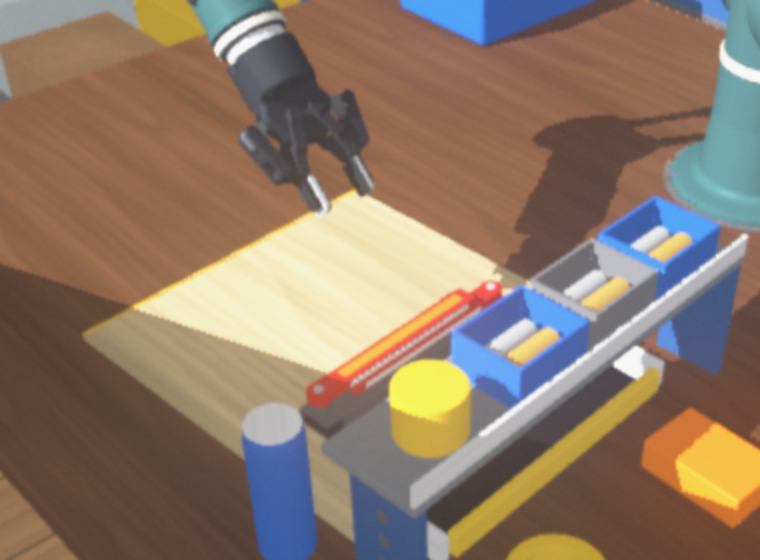

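Emit:
jog_arm:
  motion:
    - {"dx": 0.2,"dy": 0,"dz": -3,"turn": 0}
    - {"dx": 0,"dy": 0,"dz": -3,"turn": 0}
    - {"dx": 0,"dy": 0,"dz": -3,"turn": 0}
    - {"dx": 0,"dy": 0,"dz": -3,"turn": 0}
    - {"dx": 0,"dy": 0,"dz": -2,"turn": 0}
    - {"dx": 0,"dy": 0,"dz": -1,"turn": 0}
    - {"dx": 0,"dy": 0,"dz": 0,"turn": 0}
    - {"dx": 0,"dy": 0,"dz": 0,"turn": 0}

```text
time: 29.77
tool_pos: [0.5925, -0.0993, 0.0207]
tcp_rot: [-1.659, -1.843, -0.795]
wrist_force: [-0.3, -0.7, 0.8]
width: 0.584
```

```bash
python3 st.py; python3 - <<'E'
from h import *
i,p,d=cam("side");C=cloud(i,d);cv2.imwrite("pics/s5.png",cv2.resize(p[200:,150:450,::-1],None,fx=2,fy=2))
i,p,d=cam("wrist");cv2.imwrite("pics/w5.png",p[...,::-1])
E
```

```text
t 29.77 tcp [ 0.5925 -0.0993  0.0207] F [-0.3 -0.7  0.8] w 0.584 q [-0.572  0.621  1.755  0.677  1.349 -1.035]
tilt 0.815 lean dir 1.573  ytool yaw 0.073  ytool z 0.075
```

View pics/w5.png

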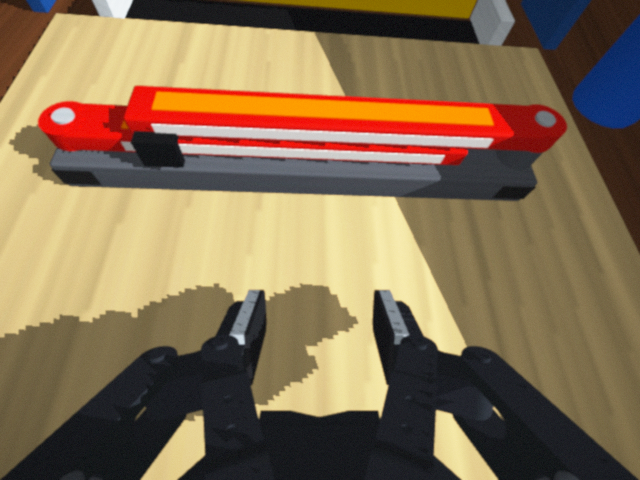

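The wrist view shows the folded bundle lying square ahead, with the trough and rail beyond it and both fingers aimed at the bar. I'll lower a little and close in.

Emit:
jog_arm:
  motion:
    - {"dx": -0.4,"dy": 0,"dz": -0.5,"turn": 0}
    - {"dx": 0,"dy": 0,"dz": -0.3,"turn": 0}
    - {"dx": -0.08,"dy": 1,"dz": 0,"turn": 0}
    - {"dx": -0.08,"dy": 1,"dz": 0,"turn": 0}
    - {"dx": -0.08,"dy": 1,"dz": 0,"turn": 0}
    - {"dx": -0.08,"dy": 1,"dz": 0,"turn": 0}
    - {"dx": -0.08,"dy": 1,"dz": 0,"turn": 0}
    - {"dx": -0.04,"dy": 0.5,"dz": 0,"turn": 0}
    - {"dx": 0,"dy": 0,"dz": 0,"turn": 0}

```text
time: 30.62
tool_pos: [0.5855, -0.0446, 0.0158]
tcp_rot: [-1.658, -1.845, -0.799]
wrist_force: [0.0, -3.3, 12.4]
width: 0.587
```

```bash
cat >> st.py <<'E'
a=.078;o=np.array([.5704,.1193])
q=s["tool_pos"][:2]-o;print("tcp rack",np.round([q[0]*np.cos(a)+q[1]*np.sin(a),-q[0]*np.sin(a)+q[1]*np.cos(a)],4))
E
python3 st.py; python3 - <<'E'
from h import *
i,p,d=cam("wrist");cv2.imwrite("pics/w6.png",p[...,::-1])
E
```

```text
t 30.62 tcp [ 0.5855 -0.0446  0.0158] F [ 0.  -3.3 12.4] w 0.587 q [-0.509  0.583  1.835  0.725  1.287 -1.032]
tilt 0.816 lean dir 1.568  ytool yaw 0.072  ytool z 0.079
tcp rack [ 0.0022 -0.1646]
```

View pics/w6.png

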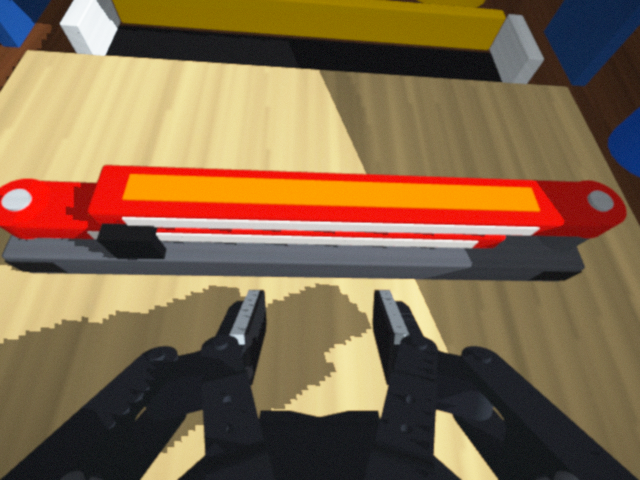

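Emit:
jog_arm:
  motion:
    - {"dx": 0,"dy": 0,"dz": 0.2,"turn": 0}
    - {"dx": -0.04,"dy": 0.5,"dz": 0,"turn": 0}
    - {"dx": -0.04,"dy": 0.5,"dz": 0,"turn": 0}
    - {"dx": -0.04,"dy": 0.5,"dz": 0,"turn": 0}
    - {"dx": -0.04,"dy": 0.5,"dz": 0,"turn": 0}
    - {"dx": -0.06,"dy": 0.8,"dz": 0,"turn": 0}
    - {"dx": -0.06,"dy": 0.8,"dz": 0,"turn": 0}
    - {"dx": -0.06,"dy": 0.8,"dz": 0,"turn": 0}
    - {"dx": -0.06,"dy": 0.8,"dz": 0,"turn": 0}
    - {"dx": 0,"dy": 0,"dz": 0,"turn": 0}

```text
time: 31.5
tool_pos: [0.5811, 0.0075, 0.0159]
tcp_rot: [-1.66, -1.845, -0.797]
wrist_force: [2.4, -4.3, 8.1]
width: 0.59
```

```bash
python3 st.py; python3 - <<'E'
from h import *
i,p,d=cam("wrist");cv2.imwrite("pics/w7.png",p[...,::-1])
reds("scene");reds("side")
E
```

```text
t 31.50 tcp [0.5811 0.0075 0.0159] F [ 2.4 -4.3  8.1] w 0.590 q [-0.439  0.548  1.895  0.772  1.237 -1.014]
tilt 0.814 lean dir 1.569  ytool yaw 0.072  ytool z 0.078
tcp rack [ 0.002  -0.1123]
scene red n 322 z 0.059 [[549, 22], [560, -19], [718, 22], [707, 64]]
side red n 1312 z 0.058 [[464, 34], [466, 8], [714, 27], [712, 53]]
```

View pics/w7.png

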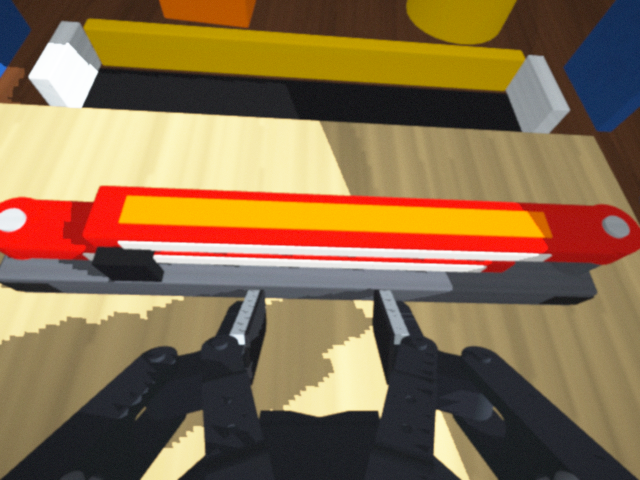

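Emit:
jog_arm:
  motion:
    - {"dx": 0,"dy": 0,"dz": 0.15,"turn": 0}
    - {"dx": -0.06,"dy": 0.8,"dz": 0,"turn": 0}
    - {"dx": -0.06,"dy": 0.8,"dz": 0,"turn": 0}
    - {"dx": -0.06,"dy": 0.8,"dz": 0,"turn": 0}
    - {"dx": -0.06,"dy": 0.8,"dz": 0,"turn": 0}
    - {"dx": -0.06,"dy": 0.8,"dz": 0,"turn": 0}
    - {"dx": -0.06,"dy": 0.8,"dz": 0,"turn": 0}
    - {"dx": -0.06,"dy": 0.8,"dz": 0,"turn": 0}
    - {"dx": -0.06,"dy": 0.8,"dz": 0,"turn": 0}
    - {"dx": 0,"dy": 0,"dz": 0,"turn": 0}

```text
time: 32.48
tool_pos: [0.5752, 0.0726, 0.016]
tcp_rot: [-1.659, -1.843, -0.796]
wrist_force: [2.9, -0.6, 3.3]
width: 0.584
```

```bash
cat > wr.py <<'E'
from h import *
i,p,d=cam("wrist");C=cloud(i,d);hsv=cv2.cvtColor(p,cv2.COLOR_RGB2HSV);H,S,V=[hsv[...,k].astype(int) for k in range(3)]
a=.078;o=np.array([.5704,.1193]);M=np.array([[np.cos(a),np.sin(a)],[-np.sin(a),np.cos(a)]])
Z=C[...,2];Q=(C[...,:2]-o)@M.T
m=((H<25)|(H>170))&(S>150)&(V>90)&(d>0)&(Z<.09)&(Q[...,1]<.065)&(abs(Q[...,0])<.17)
P=Q[m];zz=Z[m]
top=zz>np.percentile(zz,60)-.006
r=cv2.minAreaRect((P*1000).astype(np.float32));print("red all rack mm",np.round(r[0],1),np.round(r[1],1),round(r[2],2),"z",np.percentile(zz,[5,50,95]).round(4))
l=cv2.fitLine((P[top]*1000).astype(np.float32),cv2.DIST_HUBER,0,.01,.01).ravel();print("axis angle",round(float(np.arctan2(l[1],l[0])),3),"y at x=0 %.1f"%(l[3]-l[2]*l[1]/l[0]),"x range",np.percentile(P[:,0]*1000,[.5,99.5]).round(1))
A=np.c_[P[top],np.ones(top.sum())];k=np.linalg.lstsq(A,zz[top],rcond=None)[0];print("slopes x,y",k[:2].round(3))
yl=(H>18)&(H<35)&(S>150)&(d>0)&(Z>.003)&(Z<.026)&(Q[...,1]>.05)&(Q[...,1]<.11)&(abs(Q[...,0])<.15)
print("rail y mm",np.median(Q[yl][:,1])*1000 if yl.any() else None,yl.sum())
cv2.imwrite("pics/wlast.png",p[...,::-1])
E
python3 st.py; python3 wr.py
```

```text
t 32.48 tcp [0.5752 0.0726 0.016 ] F [ 2.9 -0.6  3.3] w 0.584 q [-0.345  0.512  1.957  0.835  1.178 -0.988]
tilt 0.815 lean dir 1.571  ytool yaw 0.072  ytool z 0.076
tcp rack [ 0.0011 -0.047 ]
red all rack mm [ 5.9 13.8] [324.2 102.3] 0.0 z [0.0426 0.058  0.0593]
axis angle -0.004 y at x=0 -25.6 x range [-129.6  131.3]
slopes x,y [-0.002  0.039]
rail y mm 66.24914179373151 12379
```

Emit:
jog_arm:
  motion:
    - {"dx": -0.06,"dy": 0.8,"dz": 0,"turn": 0}
    - {"dx": -0.06,"dy": 0.8,"dz": 0,"turn": 0}
    - {"dx": -0.06,"dy": 0.8,"dz": 0,"turn": 0}
    - {"dx": -0.06,"dy": 0.8,"dz": 0,"turn": 0}
    - {"dx": -0.05,"dy": 0.6,"dz": 0,"turn": 0}
    - {"dx": 0,"dy": 0,"dz": 0,"turn": 0}

```text
time: 33.03
tool_pos: [0.572, 0.1103, 0.0159]
tcp_rot: [-1.659, -1.843, -0.795]
wrist_force: [2.0, -2.5, 5.7]
width: 0.583
```

```bash
python3 st.py; python3 wr.py
```

```text
t 33.03 tcp [0.572  0.1103 0.0159] F [ 2.  -2.5  5.7] w 0.583 q [-0.287  0.495  1.986  0.874  1.144 -0.972]
tilt 0.816 lean dir 1.572  ytool yaw 0.073  ytool z 0.075
tcp rack [ 0.0009 -0.0091]
red all rack mm [-9.4 33.6] [291.5  62.8] 0.0 z [0.0428 0.058  0.0595]
axis angle -0.006 y at x=0 16.7 x range [-131.6  131.8]
slopes x,y [-0.002 -0.057]
rail y mm 66.21765677633532 10021
```

View pics/wlast.png

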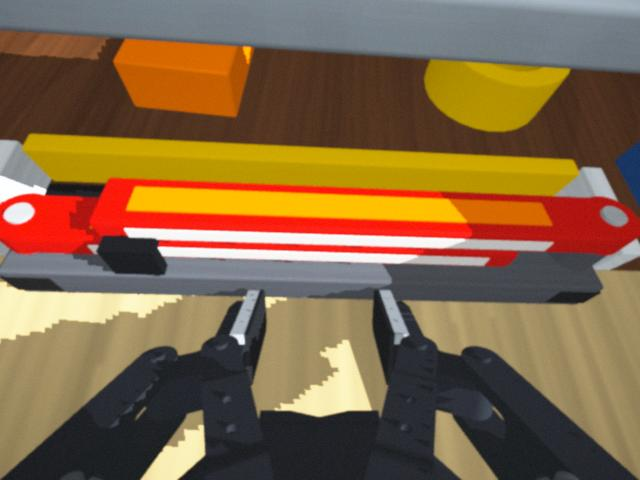

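Emit:
jog_arm:
  motion:
    - {"dx": -0.03,"dy": 0.4,"dz": 0,"turn": 0}
    - {"dx": -0.03,"dy": 0.4,"dz": 0,"turn": 0}
    - {"dx": -0.03,"dy": 0.4,"dz": 0,"turn": 0}
    - {"dx": -0.03,"dy": 0.4,"dz": 0,"turn": 0}
    - {"dx": -0.02,"dy": 0.3,"dz": 0,"turn": 0}
    - {"dx": 0,"dy": 0,"dz": 0,"turn": 0}

```text
time: 33.58
tool_pos: [0.5711, 0.1283, 0.016]
tcp_rot: [-1.659, -1.844, -0.795]
wrist_force: [1.2, -6.8, 7.5]
width: 0.586
```

```bash
python3 st.py; python3 wr.py
```

```text
t 33.58 tcp [0.5711 0.1283 0.016 ] F [ 1.2 -6.8  7.5] w 0.586 q [-0.258  0.488  1.998  0.894  1.126 -0.963]
tilt 0.815 lean dir 1.571  ytool yaw 0.072  ytool z 0.076
tcp rack [0.0014 0.0089]
red all rack mm [ 0.1 48.6] [272.6  34.4] 0.58 z [0.0378 0.0483 0.0564]
axis angle -0.006 y at x=0 47.9 x range [-131.5  130. ]
slopes x,y [0.01  0.248]
rail y mm 66.21870047734578 613
```

Emit:
jog_arm:
  motion:
    - {"dx": -0.02,"dy": 0.25,"dz": 0,"turn": 0}
    - {"dx": -0.02,"dy": 0.25,"dz": 0,"turn": 0}
    - {"dx": 0,"dy": 0.1,"dz": 0,"turn": 0}
    - {"dx": 0,"dy": 0,"dz": 0,"turn": 0}

```text
time: 33.97
tool_pos: [0.5709, 0.1338, 0.016]
tcp_rot: [-1.66, -1.844, -0.795]
wrist_force: [-0.0, -8.6, 8.2]
width: 0.59
```

```bash
python3 st.py; python3 wr.py
```

```text
t 33.97 tcp [0.5709 0.1338 0.016 ] F [-0.  -8.6  8.2] w 0.590 q [-0.248  0.486  2.001  0.9    1.12  -0.961]
tilt 0.814 lean dir 1.571  ytool yaw 0.072  ytool z 0.076
tcp rack [0.0016 0.0145]
red all rack mm [ 0.4 50.5] [275.1  29.2] 0.11 z [0.0378 0.0485 0.0564]
axis angle -0.009 y at x=0 53.5 x range [-131.7  130.6]
slopes x,y [0.008 0.439]
rail y mm 66.24268326927867 405
```

View pics/wlast.png

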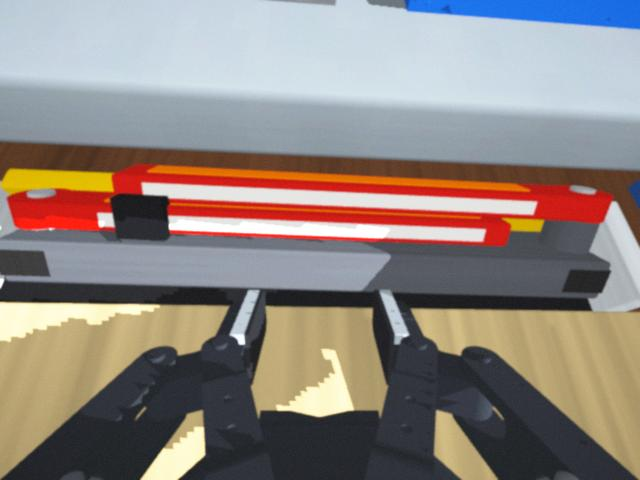

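The bar has cleared the board edge, with a dark gap visible at row ~297, but it is still nose-down and held by the fingers. I'll back off so it can drop.

Emit:
jog_arm:
  motion:
    - {"dx": 0.02,"dy": -0.3,"dz": 0,"turn": 0}
    - {"dx": 0.04,"dy": -0.5,"dz": 0,"turn": 0}
    - {"dx": 0.04,"dy": -0.5,"dz": 0,"turn": 0}
    - {"dx": 0,"dy": 0,"dz": 0,"turn": 0}

```text
time: 34.35
tool_pos: [0.5699, 0.1227, 0.0158]
tcp_rot: [-1.656, -1.839, -0.794]
wrist_force: [-0.3, 0.3, 7.9]
width: 0.584
```

```bash
python3 st.py; python3 wr.py; python3 - <<'E'
from h import *
i,p,d=cam("wrist");C=cloud(i,d);a=.078;o=np.array([.5704,.1193]);M=np.array([[np.cos(a),np.sin(a)],[-np.sin(a),np.cos(a)]])
Q=(C[...,:2]-o)@M.T
for u in(100,200,320,450,560):
    print(u,[(v,*(1000*Q[v,u]).round(0),round(float(C[v,u,2])*1000)) for v in range(150,312,9)])
E
```

```text
t 34.35 tcp [0.5699 0.1227 0.0158] F [-0.3  0.3  7.9] w 0.584 q [-0.268  0.492  1.995  0.887  1.136 -0.966]
tilt 0.819 lean dir 1.576  ytool yaw 0.073  ytool z 0.072
tcp rack [-0.0003  0.0034]
red all rack mm [ 0.3 37.6] [274.1  31.6] 0.43 z [0.0365 0.0527 0.0557]
axis angle 0.008 y at x=0 36.5 x range [-133.1  132.5]
slopes x,y [-0.006 -0.193]
rail y mm 66.18363189009295 1170
100 [(150, np.float64(-138.0), np.float64(107.0), 0), (159, np.float64(-114.0), np.float64(74.0), 30), (168, np.float64(-113.0), np.float64(69.0), 30), (177, np.float64(-114.0), np.float64(67.0), 25), (186, np.float64(-117.0), np.float64(66.0), 18), (195, np.float64(-104.0), np.float64(48.0), 36), (204, np.float64(-101.0), np.float64(42.0), 38), (213, np.float64(-98.0), np.float64(36.0), 41), (222, np.float64(-96.0), np.float64(31.0), 41), (231, np.float64(-97.0), np.float64(28.0), 38), (240, np.float64(-99.0), np.float64(27.0), 32), (249, np.float64(-100.0), np.float64(24.0), 29), (258, np.float64(-98.0), np.float64(19.0), 29), (267, np.float64(-99.0), np.float64(16.0), 26), (276, np.float64(-102.0), np.float6
[... 2891 characters left out ...]
135.0), np.float64(75.0), 31), (186, np.float64(133.0), np.float64(69.0), 30), (195, np.float64(111.0), np.float64(48.0), 50), (204, np.float64(106.0), np.float64(41.0), 52), (213, np.float64(102.0), np.float64(35.0), 55), (222, np.float64(101.0), np.float64(31.0), 54), (231, np.float64(105.0), np.float64(29.0), 48), (240, np.float64(116.0), np.float64(32.0), 35), (249, np.float64(118.0), np.float64(29.0), 31), (258, np.float64(119.0), np.float64(26.0), 28), (267, np.float64(116.0), np.float64(20.0), 30), (276, np.float64(114.0), np.float64(15.0), 30), (285, np.float64(118.0), np.float64(13.0), 23), (294, np.float64(122.0), np.float64(11.0), 17), (303, np.float64(127.0), np.float64(9.0), 9)]
```

Emit:
jog_arm:
  motion:
    - {"dx": -0.04,"dy": 0.5,"dz": 0,"turn": 0}
    - {"dx": -0.04,"dy": 0.5,"dz": 0,"turn": 0}
    - {"dx": -0.02,"dy": 0.3,"dz": 0,"turn": 0}
    - {"dx": -0.02,"dy": 0.2,"dz": 0,"turn": 0}
    - {"dx": -0.02,"dy": 0.2,"dz": 0,"turn": 0}
    - {"dx": 0,"dy": 0.1,"dz": 0,"turn": 0}
    - {"dx": 0,"dy": 0,"dz": 0,"turn": 0}

```text
time: 35.03
tool_pos: [0.5698, 0.1382, 0.0157]
tcp_rot: [-1.659, -1.845, -0.793]
wrist_force: [-1.3, -10.5, 11.2]
width: 0.582
```

```bash
cat > pr.py <<'E'
from h import *
i,p,d=cam("wrist");C=cloud(i,d);a=.078;o=np.array([.5704,.1193]);M=np.array([[np.cos(a),np.sin(a)],[-np.sin(a),np.cos(a)]])
Q=(C[...,:2]-o)@M.T
for u in(120,320,540):
    print(u,*["%d:%d,%d"%(v,1000*Q[v,u,1],C[v,u,2]*1000) for v in range(150,322,8)])
E
python3 st.py; python3 pr.py
```

```text
t 35.03 tcp [0.5698 0.1382 0.0157] F [ -1.3 -10.5  11.2] w 0.582 q [-0.241  0.484  2.004  0.903  1.116 -0.958]
tilt 0.814 lean dir 1.573  ytool yaw 0.074  ytool z 0.076
tcp rack [0.0009 0.0189]
120 150:-27,172 158:-27,172 166:-27,172 174:102,0 182:75,30 190:56,50 198:50,53 206:46,53 214:41,56 222:38,56 230:37,51 238:34,50 246:30,51 254:28,48 262:26,44 270:25,39 278:23,34 286:24,21 294:22,15 302:23,1 310:19,0 318:12,11
320 150:-27,172 158:-27,172 166:-27,172 174:-27,172 182:103,0 190:75,29 198:55,51 206:50,53 214:45,55 222:41,54 230:38,54 238:36,51 246:35,46 254:34,40 262:32,34 270:31,29 278:27,30 286:24,27 294:22,21 302:20,15 310:21,0 318:14,11
540 150:-27,172 158:-27,172 166:-27,172 174:-27,172 182:-27,172 190:104,0 198:76,29 206:57,49 214:51,51 222:46,52 230:41,54 238:38,54 246:36,50 254:45,24 262:40,25 270:35,27 278:30,28 286:25,29 294:22,28 302:20,23 310:18,15 318:18,1
```

Emit:
jog_arm:
  motion:
    - {"dx": -0.02,"dy": 0.3,"dz": 0,"turn": 0}
    - {"dx": 0,"dy": 0,"dz": 0,"turn": 0}
    - {"dx": 0.04,"dy": -0.5,"dz": 0,"turn": 0}
    - {"dx": 0.04,"dy": -0.5,"dz": 0,"turn": 0}
    - {"dx": 0,"dy": 0,"dz": 0,"turn": 0}

```text
time: 35.5
tool_pos: [0.5697, 0.1331, 0.0157]
tcp_rot: [-1.657, -1.84, -0.794]
wrist_force: [0.0, -1.7, 9.3]
width: 0.582
```

```bash
python3 st.py; python3 pr.py; python3 wr.py
```

```text
t 35.50 tcp [0.5697 0.1331 0.0157] F [ 0.  -1.7  9.3] w 0.582 q [-0.251  0.488  2.001  0.899  1.125 -0.961]
tilt 0.818 lean dir 1.575  ytool yaw 0.073  ytool z 0.073
tcp rack [0.0003 0.0138]
120 150:117,0 158:111,0 166:104,0 174:75,30 182:70,30 190:66,28 198:66,22 206:66,14 214:41,48 222:38,47 230:33,48 238:30,48 246:27,47 254:22,49 262:21,44 270:20,39 278:16,40 286:13,40 294:20,7 302:18,0 310:11,10 318:8,10
320 150:125,0 158:118,0 166:111,0 174:104,0 182:75,29 190:70,29 198:66,27 206:66,21 214:44,47 222:40,48 230:36,48 238:32,49 246:29,48 254:25,48 262:23,44 270:26,29 278:25,20 286:21,20 294:20,12 302:20,1 310:13,8 318:9,10
540 150:-33,172 158:0,136 166:120,0 174:113,0 182:105,0 190:76,29 198:70,29 206:66,28 214:48,48 222:44,47 230:40,47 238:35,48 246:32,46 254:28,47 262:26,42 270:32,20 278:28,20 286:23,20 294:20,17 302:20,6 310:15,8 318:11,9
red all rack mm [-8.1 44.5] [294.5  43.9] 1.8 z [0.0332 0.0479 0.0492]
axis angle 0.039 y at x=0 33.3 x range [-132.8  134.6]
slopes x,y [-0.003  0.036]
rail y mm 66.1946226657371 4925
```

The bundle has dropped flat: bar top at 20 mm, arm tops at 48 mm, near face at y≈20 mm along its whole length, rail unmoved. I'll withdraw now.

Emit:
jog_arm:
  motion:
    - {"dx": 0.02,"dy": -0.3,"dz": 0.1,"turn": 0}
    - {"dx": 0.04,"dy": -0.5,"dz": 0.1,"turn": 0}
    - {"dx": 0.08,"dy": -1,"dz": 0.1,"turn": 0}
    - {"dx": 0.12,"dy": -1.5,"dz": 0.1,"turn": 0}
    - {"dx": 0.15,"dy": -2,"dz": 0,"turn": 0}
    - {"dx": 0.15,"dy": -2,"dz": 0,"turn": 0}
    - {"dx": 0.15,"dy": -2,"dz": 0,"turn": 0}
    - {"dx": 0.15,"dy": -2,"dz": 0,"turn": 0}
    - {"dx": 0.15,"dy": -2,"dz": 0.5,"turn": 0}
    - {"dx": 0,"dy": -1,"dz": 0.5,"turn": 0}
    - {"dx": 0,"dy": 0,"dz": 0,"turn": 0}
    - {"dx": 0,"dy": 0,"dz": 0,"turn": 0}

```text
time: 36.6
tool_pos: [0.58, -0.0107, 0.0291]
tcp_rot: [-1.66, -1.841, -0.794]
wrist_force: [-0.3, 0.3, -1.1]
width: 0.588
```

```bash
python3 st.py; python3 wr.py; python3 - <<'E'
from h import *
i,p,d=cam("wrist");C=cloud(i,d);a=.078;o=np.array([.5704,.1193]);M=np.array([[np.cos(a),np.sin(a)],[-np.sin(a),np.cos(a)]])
Q=(C[...,:2]-o)@M.T*1000;Z=C[...,2]*1000;hsv=cv2.cvtColor(p,cv2.COLOR_RGB2HSV);H,S,V=[hsv[...,k].astype(int) for k in range(3)]
X,Y=Q[...,0],Q[...,1]
m=(Z>44)&(Z<56)&(Y>5)&(Y<75)&(abs(X)<150)&(d>0)
for x in range(-120,140,30):
    k=m&(abs(X-x)<5);b=(abs(X-x)<5)&(Z>17)&(Z<23)&(Y>5)&(Y<62)&(S<70)
    print(x,"upper top y",np.percentile(Y[k],[5,95]).round(1) if k.sum()>5 else None,"z",np.median(Z[k]).round(1) if k.sum()>5 else None,"bar near",np.percentile(Y[b],3).round(1) if b.sum()>5 else None)
p2,_=viewer.read_camera("scene");
for n in("scene","side"):
    z=np.load(n+"0.npz");p2,_=viewer.read_camera(n)
    for nm,(lo,hi) in dict(blue=((105,120,60),(125,255,255)),orange=((5,170,120),(16,255,255))).items():
        f=[cv2.inRange(cv2.cvtColor(q,cv2.COLOR_RGB2HSV),lo,hi) for q in(z["p"],p2)]
        s=(slice(230,380),slice(180,260)) if nm=="blue" else (slice(250,330),slice(390,480))
        if n=="scene":print(n,nm,[cv2.boundingRect(g[s]) for g in f])
    if n=="scene":
        f=[cv2.inRange(cv2.cvtColor(q,cv2.COLOR_RGB2HSV),(20,150,100),(32,255,255))[320:390,325:390] for q in(z["p"],p2)];print("tape",[cv2.boundingRect(g) for g in f])
E
```

```text
t 36.60 tcp [ 0.58   -0.0107  0.0291] F [-0.3  0.3 -1.1] w 0.588 q [-0.466  0.537  1.878  0.748  1.272 -1.003]
tilt 0.816 lean dir 1.572  ytool yaw 0.071  ytool z 0.074
tcp rack [-0.0006 -0.1303]
red all rack mm [-7.7 37.1] [ 46.  290.9] 87.06 z [0.0291 0.0479 0.0493]
axis angle 0.032 y at x=0 31.5 x range [-132.6  134.3]
slopes x,y [-0.005  0.077]
rail y mm 66.36500290943827 192
-120 upper top y None z None bar near 20.2
-90 upper top y [21.3 41.6] z 47.9 bar near 20.1
-60 upper top y [20.9 42.9] z 48.5 bar near 20.1
-30 upper top y [22.1 43.5] z 48.4 bar near 20.1
0 upper top y [23.2 44.7] z 48.4 bar near 20.1
30 upper top y [24.3 45.9] z 48.4 bar near 20.1
60 upper top y [25.4 47.3] z 48.4 bar near 20.0
90 upper top y [26.7 48.4] z 48.4 bar near 20.2
120 upper top y [27.9 49.8] z 48.2 bar near 20.3
scene blue [(22, 46, 58, 70), (22, 46, 58, 70)]
scene orange [(11, 14, 71, 60), (11, 14, 71, 60)]
tape [(0, 0, 61, 64), (0, 0, 61, 64)]
```

View pics/wlast.png

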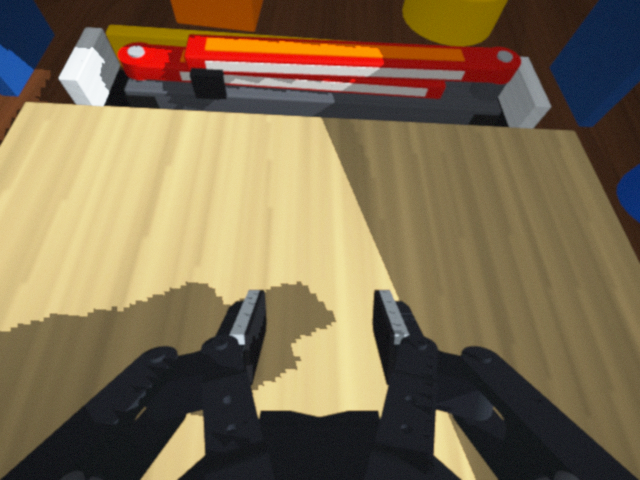

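```bash
python3 -c "
from h import *
print(bot.finish_job())"
```

```text
the job is handed in; nothing more can be done
None
```

I folded the lower arm and then the upper arm. I dragged the bundle square in front of the shelf and pushed it in with tilted, open fingers until it dropped into the trough. I then withdrew and handed the job in at about 37 s; no verdict is reported.

**Last checks, all within the limits:**
- **Bundle:** it lies flat, with the arm tops at 48 mm. The bar's near side is at 20 mm behind the shelf edge along its whole length, so its centre is at about 40 mm and it is square to within a few mrad.
- **Arms:** the upper arm is about 0.04 rad open and not perfectly home. The lower arm is about 0.02 rad, a rougher estimate.
- **Rail:** it stands at 66 mm, as before the push.
- **Bystanders:** the can, tape roll and orange case show no change in the scene camera.
- **Robot:** the gripper stands clear, with no contact force.

**What did not go smoothly:**
- The first lower-arm sweep passed over the arm because the tip was too high, so I repeated it lower.
- The interface has no tilt command. I got the tilt by driving the arm past its reach limit, and the first try ran into the last joint's limit, so I redid it with the tool turned by half a turn.
- On the first push the bundle tipped but stayed resting on the board edge, so I pushed a second time, about 7 mm further. The highest sideways force I read was about 10.5 N, after a 3 mm backlash-free approach; the peak between readings is not known.

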